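# Refit and latch the pressure washer's strainer cover

## Task

The aluminium strainer cover of the pressure washer has been rinsed and lies on the washing table. Put it back on the washer's sloping deck, over the two locating pins with its strike on the latch side, until it rests flush; then turn the latch handle so that it rides up the strike's ramp, until it drops into the notch behind the crest. Let go, and leave the souvenirs where they are.

Things in the scene. Friction and masses are not known exactly. Their poses are not given: they have to be found in the camera images.
- deck: Washer's fixed sloping yellow deck, 170 x 250 mm, rising away from the robot at 30 degrees (normal leans to the robot), its edges 92 and 178 mm above the table. Origin on the surface, middle of the cover's seat; x up the slope, y across (latch on the +y side), z outward normal. Behind its upper edge the washer's body, 45 mm deep, is 150 mm tall.
- cover_home (a point): Point of the deck at (0, 0, 29) mm in its frame, axes as the deck's: cover_grip lies here, with axes alike, when the cover is home.
- pin0 (a point): Tip of a steel locating pin at (42, -52, 18) mm in the deck's frame. Both pins: 10 mm diameter, 18 mm tall along the deck's z, the last 5 mm tapering to 5 mm diameter.
- pin1 (a point): Tip of the other, like pin, at (-45, 43, 18) mm in the deck's frame.
- cover_grip (a point): Middle of the loose cover's grip bar, 29 mm above the underside's centre. Plate 130 (x) x 150 (y) x 6 mm, aluminium, 0.25 to 0.47 kg, flat on the table at the start; z its upward normal. The bar runs along y: 70 mm long, 12 mm wide in x, from 22 to 36 mm above the underside, on two posts at y = -30 and 30 mm; pinch it across x.
- hole0 (a point): Through hole of the cover, 12 mm diameter, for pin0: at (42, -52) mm from the plate's centre in its x, y; this point on the underside. Turned half round the cover does not fit.
- hole1 (a point): The cover's other 12 mm through hole, for pin1: at (-45, 43) mm from the plate's centre, on the underside.
- notch (a point): Floor of the notch in the cover's strike, at (4.5, 60) mm from the plate's centre, 9 mm above the underside. The strike is 26 mm wide (y = 47 to 73 mm); going to +x of the cover: a ramp from x = -28 to -8 mm rising 9 mm above the plate's top, a crest to x = -3, the notch (3 mm above the plate's top) to x = 12, then a stop 14 mm high, to x = 18.
- pivot (a point): Point on the latch's turning axis, at (0, 110, 36) mm in the deck's frame; axes as the deck's. The latch turns about the deck's z. This point does not move with it.
- knob (a point): Centre of the latch handle's upright black knob: a cylinder, 18 mm diameter, 34 mm tall along the deck's z, 55 mm from the turning axis; x points outward from the axis, z as the deck's. It stands on a steel arm whose top is 17 mm below this point. Not lifted, this point is 53 mm above the deck.
- nose (a point): Lowest point of the roller (10 mm diameter, 14 mm long, lying along the tongue) under the latch's tongue, 50 mm from the turning axis, opposite the knob: the part that rides the strike. Not lifted, it is 7.5 mm above the deck, 1.5 mm above a seated cover's plate.
- latch (a joint): Handle angle about the deck's z, 0 to 1.85 rad; stays where left (friction 0.03 N m). At 0 the knob points to the deck's +x, the tongue down the slope clear of the cover; growing, the knob swings to +y and the tongue over the cover. Starts at 0.1 to 0.35. With the cover seated the roller meets the ramp at about 1.0, the crest at 1.45 and lies in the notch at 1.58 to 1.72.
- latch_lift (a joint): Rise of latch and knob along the deck's z, 0 to 0.014 m. A spring holds it down (3.5 N, and 0.25 N more per mm). About 0.0065 on the crest, 0.001 in the notch, 0 when free. Turning it up the ramp takes about 4 to 10 N at the knob; leave the knob free to rise along the fingers.
- figurine: Bystander: turned wooden figurine, 60 mm wide, 94 mm tall, origin under its base.
- mug: Bystander: white mug, 80 mm wide, 90 mm tall, origin under its base.
- bowl: Bystander: terracotta bowl, 120 mm wide, 50 mm tall, origin under its base.
Things that resemble listed ones, but are neither listed nor needed, are in the scene too. What is meant by the part that bears cover_grip is not red, turquoise or yellow, and is the larger of those in its own colour.

How it is judged (in metres and radians):
On the way, in this order (a step that is already met when the one before it is completed fails the run):
1. the cover rests flush on the deck over both pins (horizontal distance between cover_grip and cover_home below 0.004 m and z of cover_grip in the frame of deck between 0.026 and 0.031 m and angle between the z axis of cover_grip and the z axis of deck, either way round below 0.035 rad and angle between the x axis of cover_grip and the x axis of deck, either way round below 0.07 rad), for 0.2 s.
2. the latch handle has dropped into the notch (all of step 1 and value of joint latch above 1.52 rad and value of joint latch_lift below 0.004 m), for 0.2 s.
At the end, for the whole second after the job is handed in: The cover lies flush on the deck over both pins (grip within 4 mm of home sideways, no more than 2 mm proud, within 0.035 rad of parallel and 0.07 rad of straight), the latch is turned beyond 1.52 rad and down in the notch (lift under 4 mm), and cover and latch are at rest (all of step 2 and linear speed of cover below 0.01 m/s and velocity of joint latch between -0.05 and 0.05 rad/s); the robot touches nothing.
It fails at once if a bystander is pushed away more than 30 mm (distance of any of figurine, mug, bowl from where it was at the start of the episode above 0.03 m).
It also fails if it takes over 61 s, if anything falls off the work surface, if the arm or the gripper's body presses on something with over 40 N, if the wrist force passes 120 N, or if a joint passes its speed limit or range.

## Robot

A 6-joint arm with a two-finger parallel gripper is mounted at the origin on the work surface. World frame = base frame: x ahead of the robot, y to its left, z up, the work surface at z = 0. Lengths are in mm, angles in rad, forces in N, time in s.
With the tool pointing down it reaches from about 275 to 1000 mm from the base axis. Payload 8.4 kg.
Tool frame: the origin (TCP) lies on the mounting face of the last link; the fingertips stand 173 mm ahead of it and the grasp point (between the pads) lies 155 mm ahead of it; z points along the fingers, y is the direction in which the jaws open and shut (so a half turn about z gives the same grasp; the last joint's range is limited). The gripper opens to 85 mm and grips with 20 to 120 N. Pads are 22 mm wide; open, the fingers measure 114 mm over their backs; the gripper's body (76 mm by 85 mm) begins 54 mm behind the grasp point. The pads swing forward as they close: fully open they stand 13 mm farther back than shut.
Start: joints at [1.173, 0.353, 1.633, -0, 1.155, -0.002], TCP at [240.966, 576.684, 404.681] pointing down, gripper open.
Joint ranges: [-2.63, 2.63], [-0.92, 2.1], [0.06, 2.66], [-1.3, 4.44], [0, 2.69], [-3.02, 3.02]. Speed limits (rad/s): [2.22, 2.22, 2.79, 3.14, 3.14, 3.14].

## Interface

Orientations are given as [roll, pitch, yaw] about the fixed x, y, z axes, in that order (R = Rz(yaw) Ry(pitch) Rx(roll)).
In Python, from rig import readout, imaging, ticket gives the robot as it stands.
- The arm moves only by the tool step_arm, never from a script. Its argument "deltas" is a list of rows, each an object with "translation": the shift along the tool's x, y, z in cm, a list of three; "rot": the turn, a rotation vector about the tool's x, y, z in rad, a list of three. In form: [{"translation": [x, y, z], "rot": [rx, ry, rz]}, ...]. A call has 1 to 8 rows; each row is the pose to reach, as a shift and turn from the pose commanded when the call began, along the tool's axes at that moment; what a row does not reach only later rows make up. A row lasts 1/8 s, in which the tool goes at most 62.5 mm and 10.7 degrees, less where a joint would pass 70% of its speed; a pose out of reach is approached as far as the arm can. A call with a gripper value outside its range is refused whole. "grip" is the closure in counts, from 0 (fully open) to 255 (shut), set as the call begins (left out, the last holds). The fingers move at their own pace and stop on an object; "squeeze" is the grip in N (left out, the last holds). Time passes only in rows, so rows that repeat a pose let the fingers close. It gives the time, the measured TCP pose, the force and the opening at its end, in the units of the state.
- readout.sense(): the state, without advancing time (a new reading comes with each control period).
- imaging.grab_frame(name): name is "side" or "top" or "wrist"; returns a dict with "image" (384x512x3 uint8, red, green, blue), "camera_matrix" (3x3 intrinsics, pixels), "world_to_cam" (4x4, takes a point from world to camera coordinates). Camera axes: x right, y up, looking along -z (the intrinsics and any distortion apply to the point x, -y, -z); pixel columns grow to the right and rows downward; lengths in mm; the calibration is good to about 2 mm. A picture is of the moment at which its call begins. There is no depth.
- ticket.sign_off(): hands the job in, once; it reports no verdict.
The state is a dict: "clock": time; "qpos": joint angles; "qvel": joint speeds; "joint_efforts": joint torques, N m; "eef_pos": TCP position; "tcp_rot": TCP orientation; "contact_force": force on the tool from outside, world axes, zero at the start; "wrist_torque": the same for the moment, N m; "opening": opening from 0.0 (shut) to 1.0 (fully open).
Only numpy, scipy, OpenCV 4.12 (cv2) and the standard library are available. Lean on these libraries where they do the work, as an engineer would, in place of code of your own. Each camera call takes 0.05 s, during which the arm holds its last target.

## Working session

There is one attempt and no reset: what is moved stays moved. The work goes in short steps, Python scripts to look and compute and a tool call to move; the robot and the scene stay as the last step left them, time stands still between calls to the robot, and variables do not carry over. Pictures are saved under pics/ and viewed, and the job is handed in when it is done.

Besides the shell and the picture viewer there is one more tool, called as name(argument=value, ...), one argument or row to a line, values as JSON. step_arm: Moves the arm, as the interface text tells. Its arguments: {"type":"object","properties":{"deltas":{"type":"array","items":{"type":"object","properties":{"translation":{"type":"array","items":{"type":"number"}},"rot":{"type":"array","items":{"type":"number"}}}}},"grip":{"type":"number"},"squeeze":{"type":"number"}},"required":["deltas"]}

```bash
ls; mkdir -p pics; python3 - <<'E'
from rig import readout, imaging
import cv2
s=readout.sense(); print(s)
for n in ["side","top","wrist"]:
    f=imaging.grab_frame(n); cv2.imwrite(f"pics/{n}0.png",cv2.cvtColor(f["image"],cv2.COLOR_RGB2BGR))
    print(n,f["camera_matrix"].round(1).tolist(),f["world_to_cam"].round(3).tolist(),[k for k in f])
E
```

```text
pics
{'clock': 0.0, 'qpos': array([ 1.17263203e+00,  3.53657079e-01,  1.63411258e+00, -2.27128712e-06,
        1.15519414e+00, -2.38560319e-03]), 'qvel': array([ 0.00084615, -0.00087791, -0.00096401,  0.00113268,  0.00109163,
        0.00035179]), 'joint_efforts': array([ 2.06804078e-03, -6.05237246e+01, -3.42077780e+01,  4.07385814e-04,
        9.13798925e-03, -2.49774388e-05]), 'eef_pos': array([240.85936725, 576.48212629, 403.96515816]), 'tcp_rot': array([-3.14022150e+00, -1.19434088e-06,  2.74581488e+00]), 'contact_force': array([ 0.408937  ,  0.23270157, -0.49540935]), 'wrist_torque': array([-0.0230734 , -0.00831436, -0.02699607]), 'opening': 0.9983857991076742}
side [[397.0, 0.0, 259.2], [0.0, 397.0, 195.4], [0.0, 0.0, 1.0]] [[0.921, -0.389, -0.007, -472.066], [0.303, 0.706, 0.64, -280.86], [-0.244, -0.591, 0.769, -1047.042], [0.0, 0.0, 0.0, 1.0]] ['image', 'camera_matrix', 'world_to_cam']
top [[477.0, 0.0, 258.5], [0.0, 477.0, 194.0], [0.0, 0.0, 1.0]] [[0.004, -1.0, -0.001, 29.778], [0.99, 0.004, 0.139, -509.669], [-0.139, -0.002, 0.99, -1246.045], [0.0, 0.0, 0.0, 1.0]] ['image', 'camera_matrix', 'world_to_cam']
wrist [[276.3, 0.0, 252.9], [0.0, 276.3, 192.1], [0.0, 0.0, 1.0]] [[0.386, 0.922, -0.002, -624.178], [-0.872, 0.364, -0.327, 42.137], [-0.301, 0.128, 0.945, -381.482], [0.0, 0.0, 0.0, 1.0]] ['image', 'camera_matrix', 'world_to_cam']
```

View pics/side0.png

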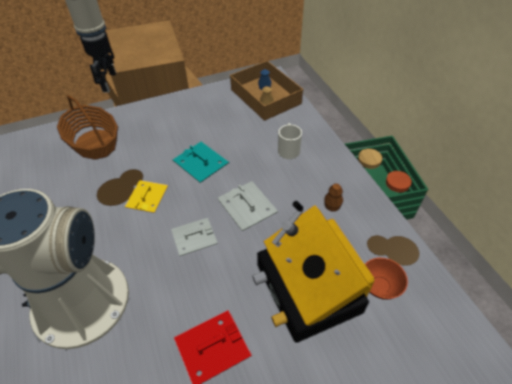

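View pics/top0.png

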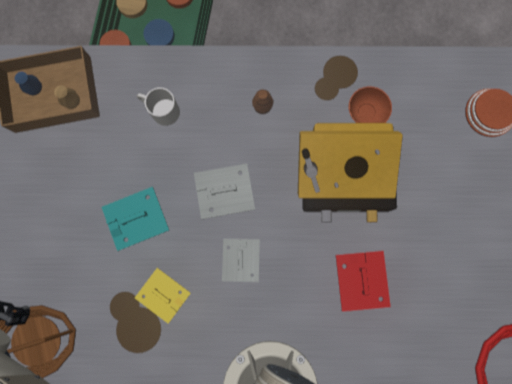

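View pics/wrist0.png

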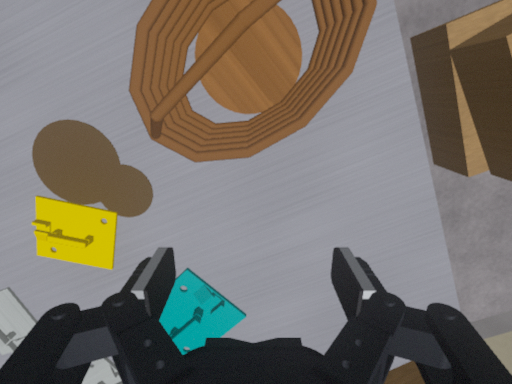

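The candidates are red (363,281), turquoise (135,218), yellow (162,295), small grey (240,260) and large grey (224,190), all in the top view. The large grey one fits, since it is an uncoloured plate and the larger of the two greys. I'll confirm it in an enlarged crop.

```bash
python3 - <<'E'
import cv2, numpy as np
a=cv2.imread("pics/top0.png"); s=cv2.imread("pics/side0.png")
c=cv2.resize(a[155:225,185:265],None,fx=5,fy=5,interpolation=cv2.INTER_CUBIC)
d=cv2.resize(s[175:235,210:285],None,fx=5,fy=5,interpolation=cv2.INTER_CUBIC)
h=max(c.shape[0],d.shape[0]); o=np.zeros((h,c.shape[1]+d.shape[1],3),np.uint8)
o[:c.shape[0],:c.shape[1]]=c;o[:d.shape[0],c.shape[1]:]=d
cv2.imwrite("pics/crop_cover.png",o)
c=cv2.resize(a[110:230,285:415],None,fx=4,fy=4,interpolation=cv2.INTER_CUBIC)
cv2.imwrite("pics/crop_deck.png",c)
c=cv2.resize(s[190:345,245:385],None,fx=3.8,fy=3.8,interpolation=cv2.INTER_CUBIC)
cv2.imwrite("pics/crop_deck_s.png",c)
E
```

```text
(no output)
```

View pics/crop_cover.png

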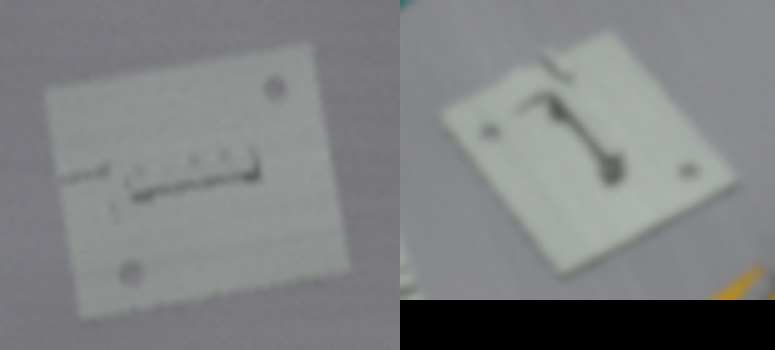

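View pics/crop_deck.png

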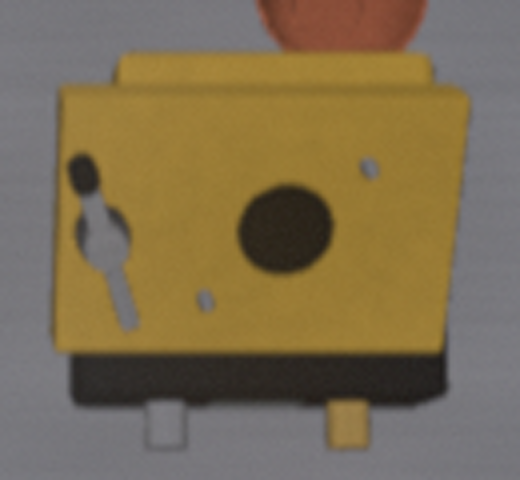

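View pics/crop_deck_s.png

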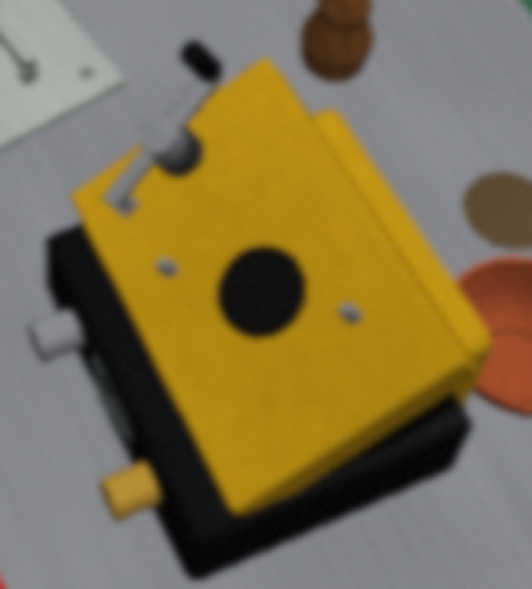

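The large grey plate is confirmed. Its strike faces left (world +y), hole0 is at upper right and hole1 at lower left, about 150 x 130 by scale. The deck shows two steel pins, at about (206,300) and (369,168) in the top crop, and the knob at (84,175). Next I measure.

```bash
cat > h.py <<'E'
import cv2, numpy as np
from scipy.spatial.transform import Rotation as R
from rig import readout, imaging
def grab(n,save=None):
    f=imaging.grab_frame(n)
    if save: cv2.imwrite(f"pics/{save}.png",cv2.cvtColor(f["image"],cv2.COLOR_RGB2BGR))
    return f
def ray(f,uv):
    K=f["camera_matrix"];T=f["world_to_cam"]
    p=np.array([(uv[0]-K[0,2])/K[0,0],-(uv[1]-K[1,2])/K[1,1],-1.0])
    Rm=T[:3,:3]; return -Rm.T@T[:3,3], Rm.T@p/np.linalg.norm(p)
def onz(f,uv,z):
    o,d=ray(f,uv); return o+d*(z-o[2])/d[2]
def onplane(f,uv,p0,n):
    o,d=ray(f,uv); return o+d*((p0-o)@n)/(d@n)
def tri(rs):
    A=np.zeros((3,3));b=np.zeros(3)
    for o,d in rs:
        P=np.eye(3)-np.outer(d,d);A+=P;b+=P@o
    p=np.linalg.solve(A,b); return p,[np.linalg.norm((np.eye(3)-np.outer(d,d))@(p-o)) for o,d in rs]
def proj(f,p):
    K=f["camera_matrix"];T=f["world_to_cam"]
    c=T[:3,:3]@np.asarray(p,float)+T[:3,3]; q=np.array([c[0],-c[1],-c[2]]); q=K@q; return q[:2]/q[2]
def tool():
    s=readout.sense(); return s["eef_pos"],R.from_euler("xyz",s["tcp_rot"]),s
E
python3 - <<'E'
from h import *
ft=grab("top");fs=grab("side")
def quad(f,box,lo,hi,smax=None):
    im=f["image"].astype(int);x0,y0,x1,y1=box
    hsv=cv2.cvtColor(f["image"],cv2.COLOR_RGB2HSV)
    m=np.zeros(im.shape[:2],np.uint8); 
    return hsv
# print sample colours
for n,f,pts in (("top",ft,[(205,180),(260,190),(210,215)]),("side",fs,[(250,215),(280,210),(230,205)])):
    for p in pts: print(n,p,f["image"][p[1],p[0]])
def blob(f,x,y,r,dark=True):
    g=cv2.cvtColor(f["image"],cv2.COLOR_RGB2GRAY).astype(float)[y-r:y+r+1,x-r:x+r+1]
    bg=np.median(g); w=np.clip((bg-g if dark else g-bg)-6,0,None)
    Y,X=np.mgrid[y-r:y+r+1,x-r:x+r+1]; return np.array([(w*X).sum()/w.sum(),(w*Y).sum()/w.sum()])
# holes
t0=blob(ft,185+55,155+18,3);t1=blob(ft,185+26,155+54,3)
s1=blob(fs,210+18,175+26,3); s0=blob(fs,210+58,175+34,3)
print(t0,t1,s0,s1)
for a,b,n in((t0,s0,"h0"),(t1,s1,"h1")):
    print(n,onz(ft,a,6),onz(fs,b,6),tri([ray(ft,a),ray(fs,b)]))
E
```

```text
top (205, 180) [143 146 145]
top (260, 190) [118 118 123]
top (210, 215) [140 144 142]
side (250, 215) [169 176 169]
side (280, 210) [134 136 140]
side (230, 205) [161 168 162]
[239.58778626 172.05343511] [210.5862069  208.85344828] [267.35714286 208.71904762] [227.57861635 200.89937107]
h0 [574.9234223   84.47964624   6.        ] [576.6264841   86.15708543   6.        ] (array([575.0632734 ,  84.24025597,   8.77283995]), [np.float64(0.6604627584945332), np.float64(0.6604627584944657)])
h1 [472.21831191 162.89457868   6.        ] [473.60861554 164.38005814   6.        ] (array([472.53055465, 162.57158594,   8.35288316]), [np.float64(0.570429989305502), np.float64(0.5704299893054962)])
```

```bash
python3 - <<'E'
from h import *
h0=np.array([575.5,85.0]);h1=np.array([472.8,163.4])
d=h0-h1; yaw=np.arctan2(d[1],d[0])-np.arctan2(-95,87)
c,s=np.cos(yaw),np.sin(yaw);Rz=np.array([[c,-s],[s,c]])
print("cover yaw",np.degrees(yaw),"centre",(h0+h1)/2-Rz@np.array([-1.5,-4.5]))
ft=grab("top");fs=grab("side")
def sat(f,x,y,r):
    hsv=cv2.cvtColor(f["image"],cv2.COLOR_RGB2HSV).astype(float)
    S=hsv[y-r:y+r+1,x-r:x+r+1,1]; w=np.clip(np.median(S)-S-40,0,None)
    Y,X=np.mgrid[y-r:y+r+1,x-r:x+r+1]; return np.array([(w*X).sum()/w.sum(),(w*Y).sum()/w.sum()])
# pins (blob = mid of pin)
tp0=sat(ft,285+92,110+42,4);tp1=sat(ft,285+51,110+75,4)
sp0=sat(fs,245+92,190+82,5);sp1=sat(fs,245+44,190+70,5)
print(tp0,tp1,sp0,sp1)
P0,e0=tri([ray(ft,tp0),ray(fs,sp0)]);P1,e1=tri([ray(ft,tp1),ray(fs,sp1)])
print(P0,e0,P1,e1, np.linalg.norm(P0-P1))
# solve deck yaw: R=Rz(y)Ry(-30deg): x=(cos30,0,sin30)
pin=np.array([[42,-52,9],[-45,43,9.]])
Ry=R.from_euler('y',-30,degrees=True).as_matrix()
D=Ry@(pin[0]-pin[1]); dm=P0-P1
y=np.arctan2(dm[1],dm[0])-np.arctan2(D[1],D[0])
M=R.from_euler('z',y).as_matrix()@Ry
print("yaw",np.degrees(y),"dz",D[2],dm[2],"origins",P0-M@pin[0],P1-M@pin[1])
# deck corners from yellow edges top view
for n,uv,z in(("up-left",(285+15.5,110+22),178),("up-right",(285+117.5,110+23),178),("lo-left",(285+13.5,110+88),92),("lo-right",(285+111,110+88),92)):
    print(n,onz(ft,uv,z))
E
```

```text
cover yaw 10.159177432998254 centre [524.83275669 128.89402208]
[376.95229127 151.55555556] [335.92629341 184.68887314] [336.68       271.69458333] [288.53216651 259.68921476]
[ 597.95809961 -257.43872717  165.10803249] [np.float64(0.6398961164070767), np.float64(0.6398961164070067)] [ 522.81606414 -162.84287002  121.40052669] [np.float64(0.816095096865365), np.float64(0.8160950968652898)] 128.47197262008194
yaw 0.04397761496748452 dz 43.49999999999999 43.707505803923794 origins [ 566.04512922 -205.46320679  136.31380386] [ 566.32019933 -205.8094909   136.10629806]
up-left [642.17720822 -69.78444376 178.        ]
up-right [ 640.63393015 -317.40452198  178.        ]
lo-left [491.79309362 -70.85199635  92.        ]
lo-right [ 492.79183168 -320.77916842   92.        ]
```

```bash
cat >> h.py <<'E'
def cover_T(c,yaw): # cover frame rotation
    return R.from_euler('z',yaw,degrees=True)
FLIP=R.from_matrix(np.array([[0,1,0],[1,0,0],[0,0,-1.]]).T) # tool axes in cover frame: tool x=cover y, tool y=cover x, tool z=-z
def delta(pt,Rt,label=""):
    p,Rn,s=tool(); t=Rn.inv().apply(np.asarray(pt)-p)/10; r=(Rn.inv()*Rt).as_rotvec()
    print(label,"t_cm",t.round(2).tolist(),"rot",r.round(4).tolist(),"rows>=",np.ceil(max(np.linalg.norm(t)/6.25,np.degrees(np.linalg.norm(r))/10.7)))
E
python3 - <<'E'
from h import *
f=grab("wrist"); p,Rn,s=tool()
T=f["world_to_cam"]; cp=-T[:3,:3].T@T[:3,3]
rel=Rn.inv().apply(cp-p); relR=T[:3,:3]@Rn.as_matrix()
print("cam in tool",rel, relR.round(3)); print("tool x,y",Rn.as_matrix().round(3))
C=np.array([524.8,128.9,0]);Rc=cover_T(C,10.16);Rt=Rc*FLIP
K=f["camera_matrix"]
for off in ([0,0,29+155+120],[0,0,29+155+170],[0,-60,29+155+100],[0,60,29+155+100],[60,0,29+155+100],[-60,0,29+155+100]):
    pt=C+Rc.apply(off); 
    c0=pt+Rt.apply(rel); RR=relR@Rt.as_matrix().T
    def pr(q): c=RR@(q-c0);u=K@np.array([c[0],-c[1],-c[2]]);return (u[:2]/u[2]).round(0)
    print(off,[pr(C+Rc.apply(q)) for q in([42,-52,6],[-45,43,6],[0,0,36],[65,75,6],[-65,75,6],[-65,-75,6],[65,-75,6])])
E
```

```text
cam in tool [84.68071481  0.0888153  30.90142954] [[-0.001  1.     0.001]
 [ 0.945  0.     0.327]
 [ 0.327  0.001 -0.945]]
tool x,y [[-0.923  0.386 -0.   ]
 [ 0.386  0.923 -0.   ]
 [ 0.    -0.    -1.   ]]
[0, 0, 304] [array([292., 231.]), array([206., 142.]), array([253., 195.]), array([323., 107.]), array([183., 107.]), array([194., 250.]), array([312., 250.])]
[0, 0, 354] [array([287., 212.]), array([213., 135.]), array([253., 179.]), array([312., 106.]), array([194., 106.]), array([202., 229.]), array([304., 229.])]
[0, -60, 284] [array([298., 183.]), array([198.,  73.]), array([253., 130.]), array([336.,  28.]), array([170.,  29.]), array([186., 206.]), array([321., 206.])]
[0, 60, 284] [array([292., 289.]), array([206., 208.]), array([253., 264.]), array([323., 176.]), array([183., 176.]), array([194., 307.]), array([312., 307.])]
[60, 0, 284] [array([235., 240.]), array([136., 146.]), array([182., 203.]), array([259., 108.]), array([107., 108.]), array([132., 260.]), array([258., 260.])]
[-60, 0, 284] [array([354., 240.]), array([270., 146.]), array([324., 203.]), array([399., 108.]), array([247., 108.]), array([248., 260.]), array([374., 260.])]
```

```bash
python3 - <<'E'
from h import *
C=np.array([524.8,128.9,0]);Rc=cover_T(C,10.16);Rt=Rc*FLIP
delta(C+Rc.apply([0,-40,270]),Rt,"hover")
E
```

```text
hover t_cm [-45.62, -33.73, 13.46] rot [-0.0002, 0.0001, 0.9977] rows>= 10.0
```

step_arm(
  deltas=[
    {"translation": [-5,-3.7,0],"rot": [0,0,0.12]},
    {"translation": [-10.2,-7.5,1],"rot": [0,0,0.24]},
    {"translation": [-15.3,-11.3,2.5],"rot": [0,0,0.36]},
    {"translation": [-20.4,-15,4],"rot": [0,0,0.48]},
    {"translation": [-25.5,-18.8,5.5],"rot": [0,0,0.6]},
    {"translation": [-30.6,-22.6,7.5],"rot": [0,0,0.72]},
    {"translation": [-35.6,-26.3,9.5],"rot": [0,0,0.84]},
    {"translation": [-40.7,-30.1,11.5],"rot": [0,0,0.96]},
  ],
  grip=0,
)

```text
clock: 1.4
eef_pos: [490.7, 158.2, 296.0]
tcp_rot: [3.141, -0.0, 1.782]
contact_force: [0.2, 0.5, 0.0]
opening: 0.997
```

step_arm(
  deltas=[
    {"translation": [-2.3,-4.8,1],"rot": [0,0,0.02]},
    {"translation": [-2.3,-5.6,2],"rot": [0,0,0.0377]},
    {"translation": [-2.3,-5.6,2],"rot": [0,0,0.0377]},
  ],
)

```text
clock: 1.78
eef_pos: [439.8, 125.4, 276.0]
tcp_rot: [-3.141, -0.0, 1.748]
contact_force: [0.0, 0.7, 0.5]
opening: 0.998
```

```bash
python3 - <<'E'
from h import *
C=np.array([524.8,128.9,0]);Rc=cover_T(C,10.16);Rt=Rc*FLIP
delta(C+Rc.apply([0,-40,270]),Rt,"hover")
f=grab("wrist","w1"); print(readout.sense()["qvel"].round(3))
c=cv2.imread("pics/w1.png"); 
for q in([42,-52,6],[-45,43,6],[0,0,36],[65,75,6]): print(proj(f,C+Rc.apply(q)))
E
```

```text
hover t_cm [-5.16, 8.43, 0.59] rot [-0.0006, -0.0, -0.0003] rows>= 2.0
[ 0.011 -0.001 -0.023  0.003  0.002 -0.004]
[380.50290198 254.1962619 ]
[297.89938892 160.27946366]
[354.98886626 219.13126492]
[430.5247036  122.86770206]
```

View pics/w1.png

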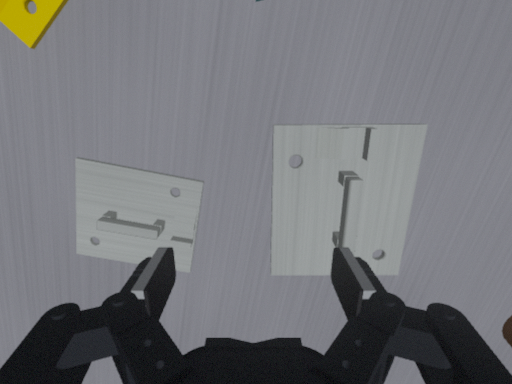

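The view shows the cover with its holes at about (296,161) and (378,254), within 2 px of the prediction. I'll shift to the intended hover.

step_arm(
  deltas=[
    {"translation": [-2.6,4.2,0.3],"rot": [0,0,0]},
    {"translation": [-5.16,8.43,0.59],"rot": [0,0,0]},
    {"translation": [-5.16,8.43,0.59],"rot": [0,0,0]},
    {"translation": [-5.16,8.43,0.59],"rot": [0,0,0]},
  ],
)

```text
clock: 2.33
eef_pos: [532.2, 90.2, 270.4]
tcp_rot: [-3.141, -0.0, 1.749]
contact_force: [-0.2, -0.2, -0.6]
opening: 0.993
```

```bash
cat >> h.py <<'E'
def dark(f,uv,r,thr=12):
    x,y=int(round(uv[0])),int(round(uv[1])); g=cv2.cvtColor(f["image"],cv2.COLOR_RGB2GRAY).astype(float)[y-r:y+r+1,x-r:x+r+1]
    bg=np.percentile(g,75); w=np.clip(bg-g-thr,0,25)
    Y,X=np.mgrid[y-r:y+r+1,x-r:x+r+1]; return np.array([(w*X).sum()/w.sum(),(w*Y).sum()/w.sum()])
def crop(f,c,r,name,k=6):
    im=cv2.cvtColor(f["image"],cv2.COLOR_RGB2BGR); x,y=map(int,c)
    cv2.imwrite(f"pics/{name}.png",cv2.resize(im[max(0,y-r):y+r,max(0,x-r):x+r],None,fx=k,fy=k,interpolation=cv2.INTER_CUBIC))
E
python3 - <<'E'
from h import *
C=np.array([524.8,128.9,0]);Rc=cover_T(C,10.16);Rt=Rc*FLIP
delta(C+Rc.apply([0,-40,270]),Rt,"hover")
f=grab("wrist","w2"); print(readout.sense()["qvel"].round(3), readout.sense()["eef_pos"])
for q in([42,-52,6],[-45,43,6],[0,0,36],[65,75,6]): print(proj(f,C+Rc.apply(q)))
a=dark(f,proj(f,C+Rc.apply([42,-52,6])),9); b=dark(f,proj(f,C+Rc.apply([-45,43,6])),9)
print(a,b,onz(f,a,6),onz(f,b,6),np.linalg.norm(onz(f,a,6)-onz(f,b,6)))
h0=onz(f,a,6)[:2];h1=onz(f,b,6)[:2];d=h0-h1; yaw=np.arctan2(d[1],d[0])-np.arctan2(-95,87)
c,s=np.cos(yaw),np.sin(yaw);Rz=np.array([[c,-s],[s,c]])
print("cover yaw",np.degrees(yaw),"centre",(h0+h1)/2-Rz@np.array([-1.5,-4.5]))
crop(f,(255,130),60,"w2c",5)
E
```

```text
hover t_cm [-0.06, -0.05, 0.04] rot [-0.0001, -0.0001, 0.0007] rows>= 1.0
[ 0.005 -0.011  0.012 -0.001 -0.002 -0.002] [531.69089844  90.29953835 270.3921421 ]
[298.55287818 209.00089173]
[196.44117724  99.39879964]
[252.51405086 160.30653895]
[337.69634045  55.19338014]
[297.47613823 210.21338453] [193.00246761  99.32387415] [574.61964066  83.77950559   6.        ] [470.20043039 162.85814236   6.        ] 130.98397714130567
cover yaw 10.379542192070586 centre [523.07473358 128.01543728]
```

View pics/w2.png

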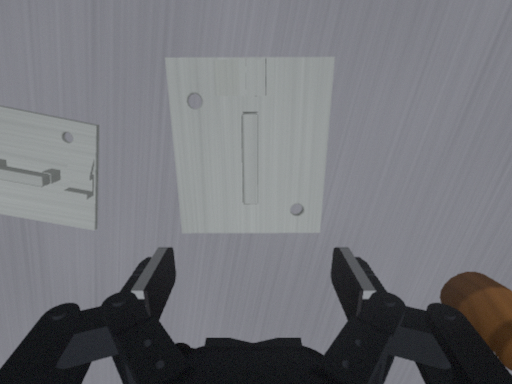

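```bash
cat >> h.py <<'E'
def hole(f,uv,r=12,k=8,frac=0.5,inv=True):
    x,y=int(round(uv[0])),int(round(uv[1])); g=cv2.cvtColor(f["image"],cv2.COLOR_RGB2GRAY)[y-r:y+r+1,x-r:x+r+1]
    G=cv2.resize(g,None,fx=k,fy=k,interpolation=cv2.INTER_CUBIC).astype(float)
    bg=np.median(G); cen=G[r*k-2*k:r*k+3*k,r*k-2*k:r*k+3*k]; dk=np.percentile(cen,10)
    m=(G<bg-(bg-dk)*frac).astype(np.uint8)
    cs,_=cv2.findContours(m,cv2.RETR_EXTERNAL,cv2.CHAIN_APPROX_NONE)
    cs=[c for c in cs if len(c)>20]
    best=min(cs,key=lambda c:np.linalg.norm(c.reshape(-1,2).mean(0)-(r*k+k/2)))
    e=cv2.fitEllipse(best); (cx,cy)=e[0]
    return np.array([(cx+.5)/k-.5+x-r,(cy+.5)/k-.5+y-r]),np.array(e[1])/k
def fit(h0,h1):
    d=h0-h1; yaw=np.arctan2(d[1],d[0])-np.arctan2(-95,87)
    c,s=np.cos(yaw),np.sin(yaw);Rz=np.array([[c,-s],[s,c]])
    return (h0+h1)[:2]/2-Rz@np.array([-1.5,-4.5]),np.degrees(yaw)
E
python3 - <<'E'
from h import *
f=grab("wrist")
for fr in (.35,.5,.65):
    a,sa=hole(f,(297,209),frac=fr);b,sb=hole(f,(194.5,100.5),frac=fr)
    A=onz(f,a,6);B=onz(f,b,6)
    print(fr,a,sa,b,sb,A[:2],B[:2],np.linalg.norm(A-B),fit(A[:2],B[:2]))
# bar edges and plate edges, rows
g=cv2.cvtColor(f["image"],cv2.COLOR_RGB2GRAY)
print(g[150,235:270].tolist()); print(g[190,235:270].tolist())
crop(f,(245,145),60,"w2d",5)
E
```

```text
0.35 [297.49587536 209.49174213] [13.20378113 14.96674919] [195.08811951 100.46760273] [16.32230186 18.06385422] [573.83351806  84.53889099] [471.29005209 162.29797672] 128.6920270521319 (array([523.22942101, 128.11463043]), np.float64(10.343700190039177))
0.5 [297.53074455 209.52063656] [12.82522297 14.56078625] [195.02869892 100.4230957 ] [16.06138611 17.39978409] [573.87144355  84.51665863] [471.23940015 162.32333307] 128.79136197816788 (array([523.22248889, 128.11627326]), np.float64(10.350640877377538))
0.65 [297.56624794 209.56458187] [12.45244122 14.14885139] [194.97515965 100.38081837] [15.77770996 16.90701866] [573.91335255  84.48000188] [471.19358529 162.34782884] 128.8982120205146 (array([523.22038057, 128.11021484]), np.float64(10.352536686126394))
[155, 154, 156, 156, 154, 154, 155, 138, 127, 136, 148, 155, 156, 153, 154, 154, 153, 152, 152, 152, 150, 150, 153, 142, 147, 154, 153, 156, 159, 157, 156, 155, 156, 153, 155]
[154, 155, 155, 159, 156, 155, 155, 159, 135, 125, 144, 152, 156, 154, 156, 153, 153, 153, 153, 153, 150, 151, 152, 141, 146, 154, 154, 155, 157, 157, 155, 156, 154, 155, 154]
```

View pics/w2d.png

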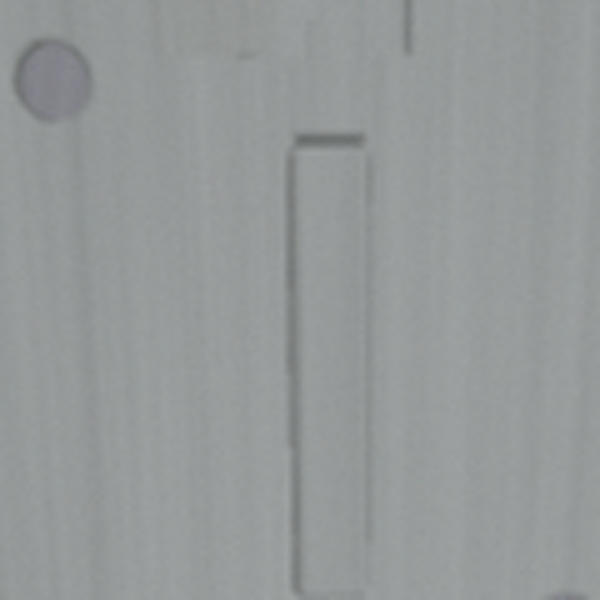

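```bash
cat >> h.py <<'E'
O=np.array([566.2,-205.6,136.0]); Rd=R.from_euler('ZY',[0.1,-30],degrees=True)
def dk(v): return O+Rd.apply(v)
E
python3 - <<'E'
from h import *
p,Rn,s=tool()
delta(dk([0,-40,270])+[0,0,0],Rd*FLIP,"deckhover")
delta((p+dk([0,-40,270]))/2+[0,0,70],Rd*FLIP,"mid")
delta(p+[0,0,80],Rn,"up")
E
```

```text
deckhover t_cm [-31.3, -15.83, -9.93] rot [-0.5227, -0.0463, 0.1726] rows>= 6.0
mid t_cm [-15.65, -7.92, -11.97] rot [-0.5227, -0.0463, 0.1726] rows>= 4.0
up t_cm [0.0, -0.0, -8.0] rot [0.0, 0.0, 0.0] rows>= 2.0
```

step_arm(
  deltas=[
    {"translation": [-2.5,-1.3,-5],"rot": [-0.09,-0.008,0.03]},
    {"translation": [-6,-3,-9.5],"rot": [-0.2,-0.018,0.066]},
    {"translation": [-11,-5.5,-11.5],"rot": [-0.35,-0.031,0.115]},
    {"translation": [-16.5,-8.4,-12],"rot": [-0.5227,-0.0463,0.1726]},
    {"translation": [-22,-11.2,-11.5],"rot": [-0.5227,-0.0463,0.1726]},
    {"translation": [-27,-13.7,-10.5],"rot": [-0.5227,-0.0463,0.1726]},
    {"translation": [-31.3,-15.83,-9.93],"rot": [-0.5227,-0.0463,0.1726]},
    {"translation": [-31.3,-15.83,-9.93],"rot": [-0.5227,-0.0463,0.1726]},
  ],
)

```text
clock: 3.42
eef_pos: [430.3, -248.2, 369.5]
tcp_rot: [2.618, -0.0, 1.568]
contact_force: [0.2, 0.0, 0.2]
opening: 1.0
```

step_arm(
  deltas=[
    {"translation": [0,0,0],"rot": [0,0,0]},
    {"translation": [0,0,0],"rot": [0,0,0]},
  ],
)

```text
clock: 3.68
eef_pos: [431.8, -245.0, 369.8]
tcp_rot: [2.618, -0.0, 1.574]
contact_force: [-0.6, -0.1, -0.1]
opening: 0.998
```

```bash
python3 - <<'E'
from h import *
delta(dk([0,-40,270])+[0,0,0],Rd*FLIP,"deckhover")
f=grab("wrist","w3"); print(readout.sense()["qvel"].round(3), readout.sense()["eef_pos"],readout.sense()["clock"])
for q in([42,-52,18],[-45,43,18],[42,-52,0],[-45,43,0],[0,110,36],[54,121,70]): print(q,proj(f,dk(q)).round(1))
E
```

```text
deckhover t_cm [-0.08, -0.04, -0.03] rot [0.0005, -0.0006, 0.0008] rows>= 1.0
[-0.003  0.003 -0.003  0.001 -0.002 -0.002] [ 431.84614828 -245.08985392  369.81922638] 3.725
[42, -52, 18] [300.7 214.8]
[-45, 43, 18] [193.2  99.8]
[42, -52, 0] [297.6 207. ]
[-45, 43, 0] [197.7  99.5]
[0, 110, 36] [252.4 -14.2]
[54, 121, 70] [362.9 -67.3]
```

View pics/w3.png

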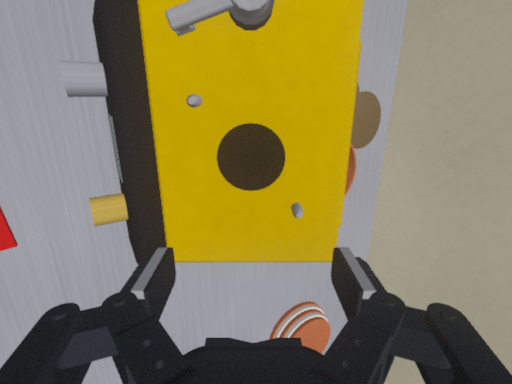

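Pins show at about (194,100) and (297,211), close to the prediction. I'll enlarge them.

```bash
python3 - <<'E'
from h import *
f=grab("wrist")
im=cv2.cvtColor(f["image"],cv2.COLOR_RGB2BGR)
k=20
a=cv2.resize(im[85:115,180:210],None,fx=13,fy=13,interpolation=cv2.INTER_CUBIC);b=cv2.resize(im[195:225,283:313],None,fx=13,fy=13,interpolation=cv2.INTER_CUBIC)
cv2.imwrite("pics/pins.png",np.hstack([a,b]))
hsv=cv2.cvtColor(f["image"],cv2.COLOR_RGB2HSV)
for (x,y) in((194,100),(297,211)):
    S=hsv[y-12:y+13,x-12:x+13,1]; G=cv2.resize(S,None,fx=8,fy=8,interpolation=cv2.INTER_CUBIC)
    m=(G<120).astype(np.uint8); cs,_=cv2.findContours(m,cv2.RETR_EXTERNAL,cv2.CHAIN_APPROX_NONE); c=max(cs,key=cv2.contourArea)
    print(cv2.contourArea(c)/64,np.array(cv2.boundingRect(c))/8+[x-12,y-12,0,0],[np.round((np.array(cv2.minEnclosingCircle(c)[0])+.5)/8-.5+[x-12,y-12],2)],np.round(np.array(cv2.fitEllipse(c)[0])/8+[x-12,y-12],2),cv2.fitEllipse(c)[1:])
E
```

```text
155.0625 [186.625  94.125  15.25   12.875] [array([193.74, 100.12])] [194.2  100.42] ((103.14413452148438, 122.56486511230469), 96.24419403076172)
139.96875 [291.5   202.875  12.375  15.5  ] [array([296.98, 210.17])] [297.55 210.53] ((88.83554077148438, 128.94000244140625), 158.01846313476562)
```

View pics/pins.png

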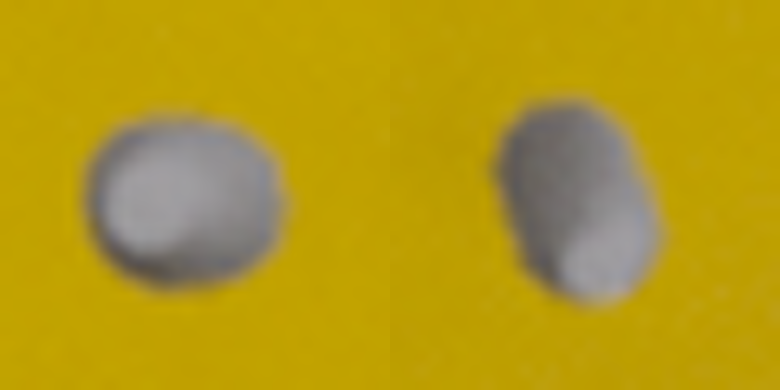

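```bash
python3 - <<'E'
from h import *
f=grab("wrist"); n=Rd.apply([0,0,1])
t0=Rd.inv().apply(onplane(f,(298.5,214.65),dk([0,0,18]),n)-O); t1=Rd.inv().apply(onplane(f,(191.0,100.3),dk([0,0,18]),n)-O)
print(t0,t1,np.linalg.norm(t0-t1)); print(fit(t0[:2],t1[:2]))
# base outline centres: pin base lower edge circle
# latch: tongue direction and hub
crop(f,(220,20),60,"latch1",5)
E
```

```text
[ 40.20574034 -52.04709429  18.        ] [-46.51580983  42.43090506  18.        ] 128.2447645129249
(array([-1.66020068, -0.30637593]), np.float64(0.06576217529793162))
```

View pics/latch1.png

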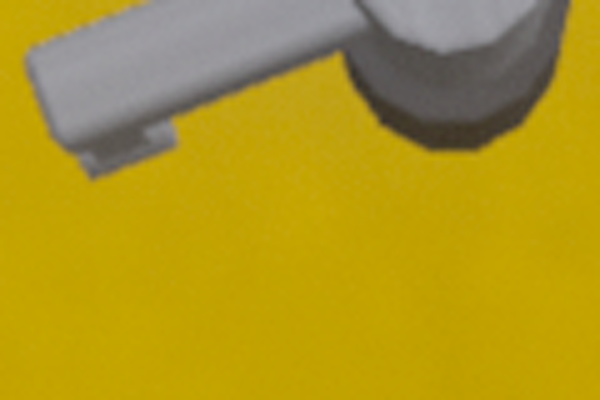

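Seen from the wrist, pins and cover show the same small camera bias of about (-1.7,-0.4) mm. The fixed-camera poses are therefore consistent to under 0.5 mm relative to each other. Now back to grasp.

```bash
cat >> h.py <<'E'
C=np.array([524.3,128.6,0]);Rc=cover_T(C,10.3)
E
python3 - <<'E'
from h import *
p,Rn,s=tool()
delta(C+[0,0,250],Rc*FLIP,"hover"); delta((p+C+[0,0,250])/2+[0,0,70],Rc*FLIP,"mid")
E
```

```text
hover t_cm [37.38, 2.09, 15.04] rot [0.5229, 0.0466, -0.1731] rows>= 7.0
mid t_cm [18.69, 4.55, 1.46] rot [0.5229, 0.0466, -0.1731] rows>= 4.0
```

step_arm(
  deltas=[
    {"translation": [5,2,-2.5],"rot": [0,0,0]},
    {"translation": [11,3.5,-1.5],"rot": [0.1,0.009,-0.033]},
    {"translation": [17,4.5,1],"rot": [0.25,0.022,-0.083]},
    {"translation": [23,4,4],"rot": [0.4,0.0355,-0.132]},
    {"translation": [28,3.5,7],"rot": [0.5229,0.0466,-0.1731]},
    {"translation": [33,2.8,10.5],"rot": [0.5229,0.0466,-0.1731]},
    {"translation": [37.38,2.09,15.04],"rot": [0.5229,0.0466,-0.1731]},
    {"translation": [37.38,2.09,15.04],"rot": [0.5229,0.0466,-0.1731]},
  ],
)

```text
clock: 4.82
eef_pos: [524.1, 130.3, 247.1]
tcp_rot: [-3.138, -0.0, 1.753]
contact_force: [0.7, -0.7, 0.4]
opening: 1.003
```

```bash
python3 - <<'E'
from h import *
delta(C+[0,0,184],Rc*FLIP,"grasp")
f=grab("top","t2")
E
```

```text
grasp t_cm [-0.18, 0.02, 6.31] rot [-0.004, -0.0002, 0.0022] rows>= 2.0
```

step_arm(
  deltas=[
    {"translation": [0,0,2.5],"rot": [0,0,0]},
    {"translation": [0,0,4.5],"rot": [0,0,0]},
    {"translation": [0,0,6],"rot": [0,0,0]},
    {"translation": [0,0,6.6],"rot": [0,0,0]},
    {"translation": [0,0,6.6],"rot": [0,0,0]},
    {"translation": [0,0,6.6],"rot": [0,0,0]},
  ],
)

```text
clock: 5.62
eef_pos: [524.9, 127.4, 184.5]
tcp_rot: [3.141, -0.0, 1.749]
contact_force: [0.6, -0.6, 0.4]
opening: 1.0
```

```bash
python3 - <<'E'
from h import *
delta(C+[0,0,184],Rc*FLIP,"grasp")
f=grab("wrist","w4")
E
```

```text
grasp t_cm [0.13, -0.04, 0.05] rot [0.0008, -0.0002, -0.002] rows>= 1.0
```

View pics/w4.png

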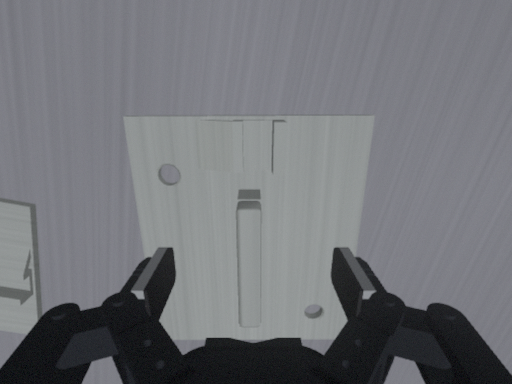

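The bar is at u≈249, between pads centred at about 254, and both holes are visible at (170,174) and (314,311). I'll apply the 1.3 mm tool-x correction and close.

step_arm(
  deltas=[
    {"translation": [0.13,0,0.05],"rot": [0,0,-0.002]},
    {"translation": [0.13,0,0.05],"rot": [0,0,-0.002]},
    {"translation": [0.13,0,0.05],"rot": [0,0,-0.002]},
    {"translation": [0.13,0,0.05],"rot": [0,0,-0.002]},
    {"translation": [0.13,0,0.05],"rot": [0,0,-0.002]},
    {"translation": [0.13,0,0.05],"rot": [0,0,-0.002]},
    {"translation": [0.13,0,0.05],"rot": [0,0,-0.002]},
    {"translation": [0.13,0,0.05],"rot": [0,0,-0.002]},
  ],
  grip=255,
  squeeze=60,
)

```text
clock: 6.68
eef_pos: [524.3, 128.7, 183.5]
tcp_rot: [-3.141, -0.0, 1.751]
contact_force: [-3.2, 0.4, 5.6]
opening: 0.129
```

```bash
python3 - <<'E'
from h import *
delta(C+[0,0,184],Rc*FLIP,"grasp"); print(readout.sense()["contact_force"],readout.sense()["opening"])
f=grab("wrist","w5")
E
```

```text
grasp t_cm [-0.01, -0.0, -0.05] rot [-0.0005, -0.0002, 0.0001] rows>= 1.0
[-3.15693964  0.40027066  5.571483  ] 0.12914549199487882
```

View pics/w5.png

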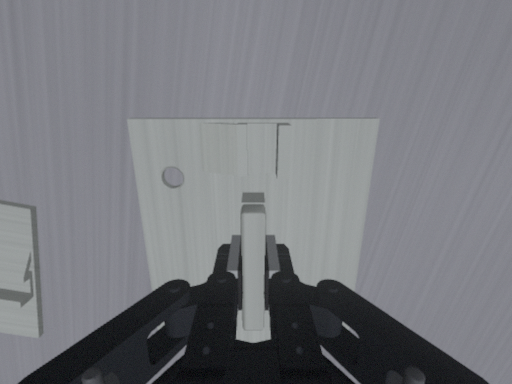

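step_arm(
  deltas=[
    {"translation": [0,0,-1],"rot": [0,0,0]},
    {"translation": [0,0,-3],"rot": [0,0,0]},
    {"translation": [0,0,-6],"rot": [0,0,0]},
    {"translation": [0,0,-9],"rot": [0,0,0]},
    {"translation": [0,0,-10],"rot": [0,0,0]},
    {"translation": [0,0,-10],"rot": [0,0,0]},
    {"translation": [0,0,-10],"rot": [0,0,0]},
  ],
)

```text
clock: 7.6
eef_pos: [523.9, 128.6, 282.3]
tcp_rot: [-3.14, -0.0, 1.751]
contact_force: [-0.4, 0.2, -3.9]
opening: 0.128
```

```bash
cat >> h.py <<'E'
def inhand(f,uv,zt=178):
    p,Rn,s=tool(); n=Rn.apply([0,0,1]); q=onplane(f,uv,p+zt*n,n); return Rn.inv().apply(q-p)
E
python3 - <<'E'
from h import *
s=readout.sense(); print(s["contact_force"],s["wrist_torque"],s["opening"])
f=grab("wrist","w6"); b,e=hole(f,(173,176),r=16,frac=.5); print(b,e)
t=inhand(f,b); print("hole1 in tool",t,"expect y(cover x)=-45, x(cover y)=43")
fs=grab("side","s6")
E
```

```text
[-0.39557337  0.21199111 -3.87884194] [ 0.06681558 -0.06352844  0.02691149] 0.12829770412459254
[172.43772793 176.99172592] [21.40705109 24.32601357]
hole1 in tool [ 42.53026983 -44.58278293 178.        ] expect y(cover x)=-45, x(cover y)=43
```

View pics/w6.png

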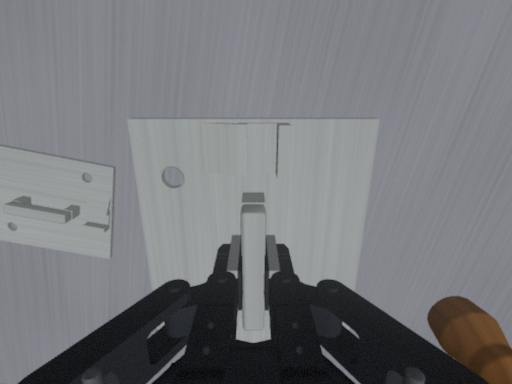

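View pics/s6.png

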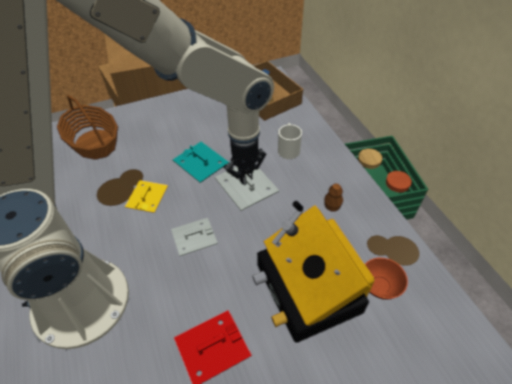

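```bash
python3 - <<'E'
from h import *
f=grab("wrist")
def m(name,a,b=None):
    g=dict(f); g["image"]=cv2.cvtColor(cv2.imread(f"pics/{name}.png"),cv2.COLOR_BGR2RGB)
    r=[inhand(f,hole(g,a,r=16)[0])]
    if b: r.append(inhand(f,hole(g,b,r=14)[0]))
    return r
r4=m("w4",(170,174),(314,311)); r6=m("w6",(173,177)); 
print(r4,r6)
# cover frame: x=tool y, y=tool x
h1=r4[0][[1,0]];h0=r4[1][[1,0]]; print("w4 centre (x,y), yaw",fit(h0,h1),np.linalg.norm(h0-h1))
E
```

```text
[array([ 44.09693763, -46.60808679, 178.        ]), array([-50.9738443 ,  40.41744872, 178.        ])] [array([ 42.56747363, -44.71313639, 178.        ])]
w4 centre (x,y), yaw (array([-1.59430752,  1.06120937]), np.float64(-0.01287944188791221)) 128.88714988779014
```

The cover is held: about 0.38 kg from the force reading, opening 0.128 (about 11 mm), and hole1 within 0.5 mm of its expected place in hand. The fixed cameras carry about 2 mm of bias in x, and I account for it. Next is transport above the deck.

```bash
cat >> h.py <<'E'
S=O+Rd.apply([-2.0,0.2,0]); Rs=R.from_euler('ZY',[0.15,-30],degrees=True)
def sk(v): return S+Rs.apply(v)
E
python3 - <<'E'
from h import *
p,Rn,s=tool(); print(S, sk([0,0,294]))
delta(p+[0,0,110],Rn,"up"); delta(sk([0,0,294]),Rs*FLIP,"over")
E
```

```text
[ 564.46760276 -205.4030233   135.        ] [ 417.46810653 -205.78786796  389.61146871]
up t_cm [0.0, -0.02, -11.0] rot [0.0, 0.0, 0.0] rows>= 2.0
over t_cm [-30.99, -16.49, -10.7] rot [-0.5243, -0.0463, 0.1731] rows>= 6.0
```

step_arm(
  deltas=[
    {"translation": [0,0,-4],"rot": [0,0,0]},
    {"translation": [-2,-1,-8],"rot": [-0.06,-0.005,0.02]},
    {"translation": [-6,-3.2,-11],"rot": [-0.18,-0.016,0.06]},
    {"translation": [-11,-5.9,-12.5],"rot": [-0.3,-0.0265,0.1]},
    {"translation": [-16,-8.5,-12.5],"rot": [-0.4,-0.035,0.132]},
    {"translation": [-21,-11.2,-12],"rot": [-0.5,-0.044,0.165]},
    {"translation": [-26,-13.8,-11],"rot": [-0.5243,-0.0463,0.1731]},
    {"translation": [-30.99,-16.49,-10.7],"rot": [-0.5243,-0.0463,0.1731]},
  ],
)

```text
clock: 8.75
eef_pos: [416.1, -206.9, 389.3]
tcp_rot: [2.617, -0.001, 1.574]
contact_force: [1.4, -0.3, -3.3]
opening: 0.128
```

step_arm(
  deltas=[
    {"translation": [0,0,0],"rot": [0,0,0]},
    {"translation": [0,0,0],"rot": [0,0,0]},
    {"translation": [0,0,0],"rot": [0,0,0]},
  ],
)

```text
clock: 9.12
eef_pos: [417.9, -204.6, 390.1]
tcp_rot: [2.617, -0.001, 1.575]
contact_force: [-0.3, 0.0, -2.9]
opening: 0.129
```

```bash
python3 - <<'E'
from h import *
delta(sk([0,0,184+40]),Rs*FLIP,"h40");s=readout.sense();print(s["contact_force"],s["opening"])
f=grab("wrist","w7"); b,e=hole(f,(173,177),r=16); print(b,inhand(f,b))
E
```

```text
h40 t_cm [-0.13, -0.07, 7.02] rot [0.0011, -0.0018, 0.0013] rows>= 2.0
[-0.30788758  0.01065046 -2.92539168] 0.1287461184827778
[172.68272972 177.03754807] [ 42.36393498 -44.68158738 178.        ]
```

View pics/w7.png

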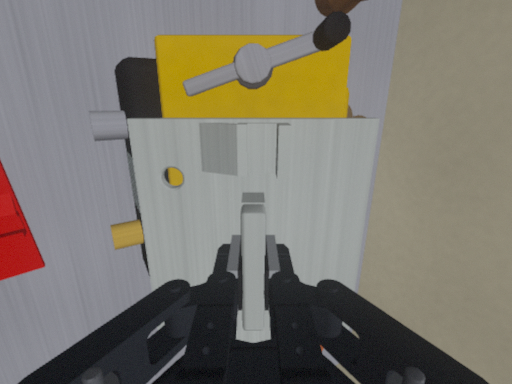

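step_arm(
  deltas=[
    {"translation": [-0.13,-0.07,3],"rot": [0.001,-0.0018,0.0013]},
    {"translation": [-0.13,-0.07,6],"rot": [0.001,-0.0018,0.0013]},
    {"translation": [-0.13,-0.07,8],"rot": [0.001,-0.0018,0.0013]},
    {"translation": [-0.13,-0.07,8.5],"rot": [0.001,-0.0018,0.0013]},
    {"translation": [-0.13,-0.07,8.5],"rot": [0.001,-0.0018,0.0013]},
    {"translation": [-0.13,-0.07,8.5],"rot": [0.001,-0.0018,0.0013]},
  ],
)

```text
clock: 9.93
eef_pos: [459.8, -206.7, 317.3]
tcp_rot: [2.616, 0.001, 1.572]
contact_force: [0.3, -0.6, -3.8]
opening: 0.131
```

```bash
python3 - <<'E'
from h import *
delta(sk([0,0,184+20]),Rs*FLIP,"h20");s=readout.sense();print(s["contact_force"],s["opening"])
f=grab("wrist","w8"); ft=grab("top","t8");fs=grab("side","s8")
crop(f,(200,130),60,"w8c",5)
crop(fs,(310,260),70,"s8c",5)
E
```

```text
h20 t_cm [0.11, -0.05, 0.62] rot [0.0019, 0.0017, -0.0007] rows>= 1.0
[ 0.29395397 -0.63135913 -3.75683958] 0.13115259115406258
```

View pics/w8.png

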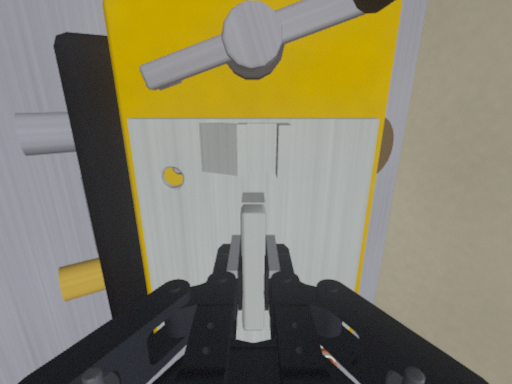

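View pics/s8c.png

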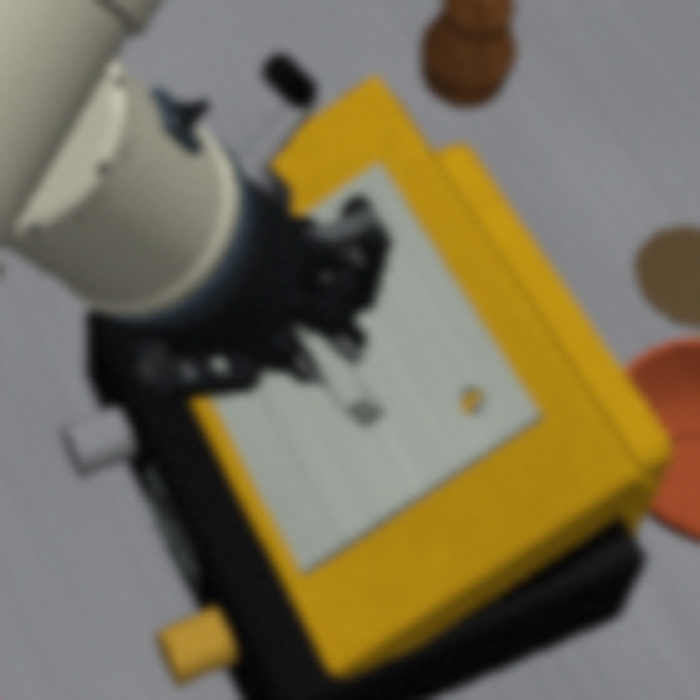

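```bash
python3 - <<'E'
from h import *
p,Rn,s=tool()
f=grab("wrist"); fs=grab("side")
im=cv2.cvtColor(f["image"],cv2.COLOR_RGB2BGR); b=hole(f,(173,177),r=16)[0]
a=cv2.resize(im[160:195,155:190],None,fx=10,fy=10,interpolation=cv2.INTER_CUBIC)
q=proj(fs,sk([42,-52,32])).round().astype(int); print("side hole0 pred",proj(fs,sk([42,-52,32])),"pin tip pred",proj(fs,sk([42,-52,18])),"wrist hole1 pred",proj(f,sk([-45,43,32])),"pin1 tip",proj(f,sk([-45,43,18])), "pin1 base",proj(f,sk([-45,43,0])))
print(q)
im2=cv2.cvtColor(fs["image"],cv2.COLOR_RGB2BGR)
c=cv2.resize(im2[q[1]-12:q[1]+13,q[0]-12:q[0]+13],(350,350),interpolation=cv2.INTER_CUBIC)
cv2.imwrite("pics/holes8.png",np.hstack([a,c]))
E
```

```text
side hole0 pred [332.54579567 269.69553622] pin tip pred [334.50531302 271.2508398 ] wrist hole1 pred [170.2468765 173.2963875] pin1 tip [176.81960975 167.07520443] pin1 base [183.87136482 160.40062056]
[333 270]
```

View pics/holes8.png

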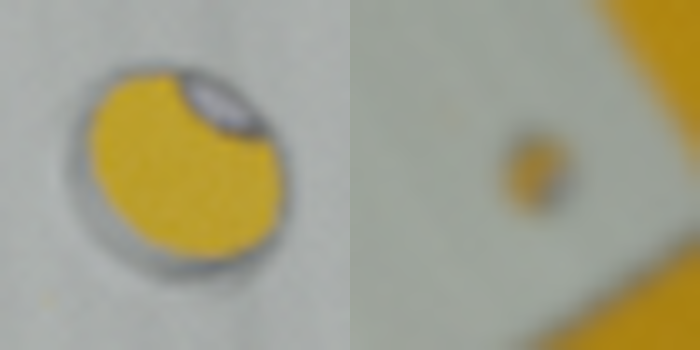

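Pin1 peeks through hole1 at the upper right, and pin0 shows in hole0 from the side. I'll go down to h≈20 mm, just above the tips, where the parallax is small.

step_arm(
  deltas=[
    {"translation": [0.08,-0.03,0.6],"rot": [0.002,0.0017,-0.0007]},
    {"translation": [0.08,-0.03,0.6],"rot": [0.002,0.0017,-0.0007]},
    {"translation": [0.08,-0.03,0.6],"rot": [0.002,0.0017,-0.0007]},
  ],
)

```text
clock: 10.55
eef_pos: [462.4, -206.1, 310.9]
tcp_rot: [2.619, -0.001, 1.573]
contact_force: [1.1, -0.4, -3.4]
opening: 0.128
```

```bash
cat > look.py <<'E'
from h import *
import sys
p,Rn,s=tool()
f=grab("wrist"); fs=grab("side"); ft=grab("top")
v=Rs.inv().apply(p-S); print("TCP in deck",v.round(2),"h",v[2]-184,"F",s["contact_force"].round(1),"op",s["opening"])
d=(Rs*FLIP).inv()*Rn; print("roterr",d.as_rotvec().round(4), s["clock"])
im=cv2.cvtColor(f["image"],cv2.COLOR_RGB2BGR)
a=cv2.resize(im[160:195,155:190],None,fx=10,fy=10,interpolation=cv2.INTER_CUBIC)
q=proj(fs,sk([42,-52,6+v[2]-184])).round().astype(int); q2=proj(ft,sk([42,-52,6+v[2]-184])).round().astype(int)
def cc(g,q): return cv2.resize(cv2.cvtColor(g["image"],cv2.COLOR_RGB2BGR)[q[1]-7:q[1]+7,q[0]-7:q[0]+7],(225,350),interpolation=cv2.INTER_CUBIC)
print(q,q2)
cv2.imwrite(f"pics/{sys.argv[1]}.png",np.hstack([a,cc(fs,q),cc(ft,q2)]))
E
python3 look.py l9
```

```text
TCP in deck [ -0.41  -0.39 203.4 ] h 19.397300231397026 F [ 1.1 -0.4 -3.4] op 0.1277503617029022
roterr [0.0015 0.0005 0.0008] 10.55
[333 270] [378 154]
```

View pics/l9.png

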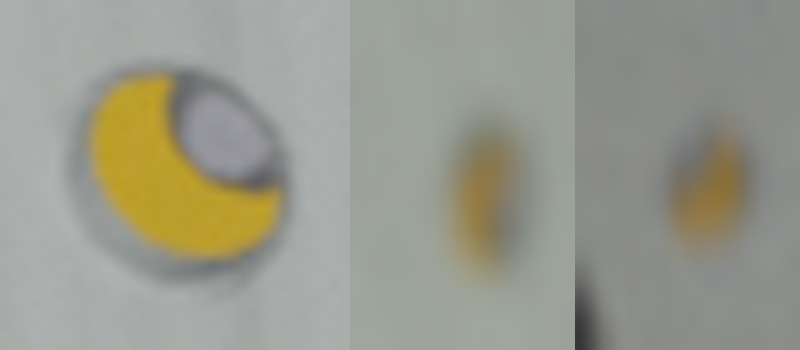

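Pin1's tip shows in the hole about 1.5 mm toward +x and 1 mm toward +y of centre. I'll nudge that way and go down to h≈17.

step_arm(
  deltas=[
    {"translation": [0.09,0.14,0],"rot": [-0.0015,-0.0005,-0.0008]},
    {"translation": [0.09,0.14,0.2],"rot": [-0.0015,-0.0005,-0.0008]},
    {"translation": [0.09,0.14,0.2],"rot": [-0.0015,-0.0005,-0.0008]},
    {"translation": [0.09,0.14,0.2],"rot": [-0.0015,-0.0005,-0.0008]},
  ],
)

```text
clock: 11.2
eef_pos: [464.6, -205.2, 310.0]
tcp_rot: [2.618, 0.0, 1.573]
contact_force: [1.1, -0.1, -3.6]
opening: 0.133
```

```bash
python3 look.py l10
```

```text
TCP in deck [  1.04   0.51 201.51] h 17.511560620902998 F [ 1.1 -0.1 -3.6] op 0.13329367312141782
roterr [-0.0002 -0.0001 -0.0001] 11.2
[334 271] [378 154]
```

View pics/l10.png

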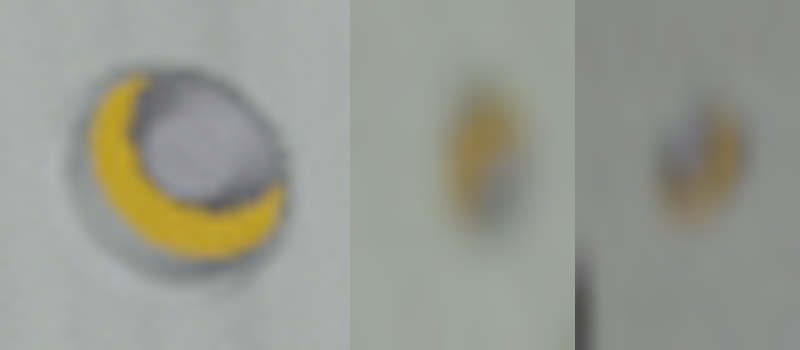

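Pin1's tip is now centred in hole1 to about 0.4 mm, and pin0 is inside hole0 in both fixed views. I descend gently.

step_arm(
  deltas=[
    {"translation": [0.04,0.02,0.2],"rot": [0,0,0]},
    {"translation": [0.04,0.02,0.4],"rot": [0,0,0]},
    {"translation": [0.04,0.02,0.5],"rot": [0,0,0]},
  ],
)

```text
clock: 11.72
eef_pos: [467.4, -204.8, 305.7]
tcp_rot: [2.618, 0.0, 1.573]
contact_force: [0.5, 0.1, -4.3]
opening: 0.132
```

```bash
python3 look.py l11
```

```text
TCP in deck [  1.25   0.9  196.36] h 12.357063339503327 F [ 0.5  0.1 -4.3] op 0.13162395165067023
roterr [-0.0002 -0.0001 -0.0001] 11.725
[334 271] [378 153]
```

View pics/l11.png

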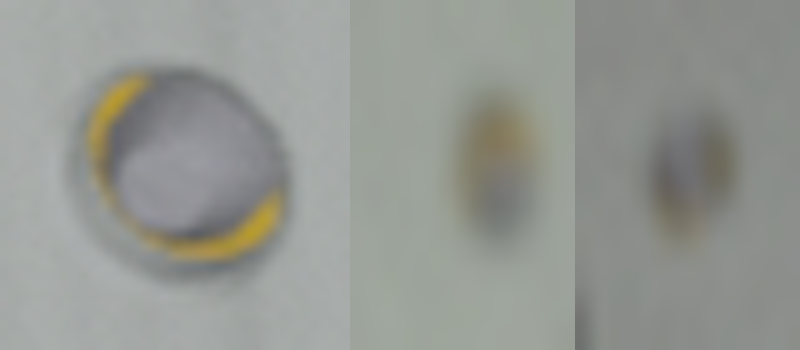

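step_arm(
  deltas=[
    {"translation": [0,0,0.2],"rot": [0,0,0]},
    {"translation": [0,0,0.4],"rot": [0,0,0]},
    {"translation": [0,0,0.6],"rot": [0,0,0]},
    {"translation": [0,0,0.6],"rot": [0,0,0]},
  ],
)

```text
clock: 12.38
eef_pos: [470.3, -204.7, 300.5]
tcp_rot: [2.618, 0.0, 1.573]
contact_force: [-0.2, -1.4, -2.7]
opening: 0.129
```

```bash
python3 look.py l12
```

```text
TCP in deck [  1.21   0.91 190.36] h 6.358474393976536 F [-0.2 -1.4 -2.7] op 0.12948750255593222
roterr [-0.0001 -0.      0.    ] 12.375
[335 272] [377 152]
```

View pics/l12.png

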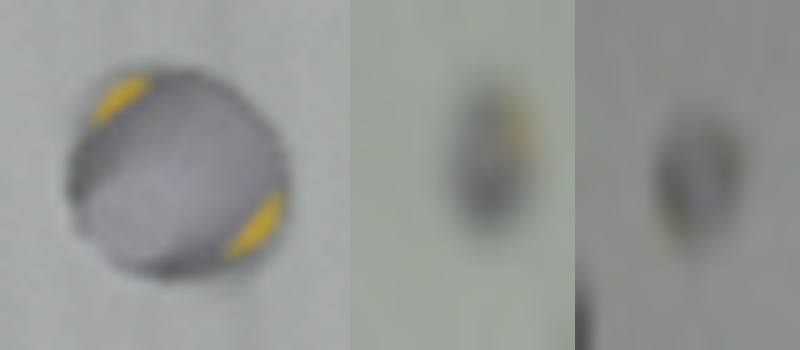

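Both pins are well inside their holes, with forces of about 1.5 N. I continue down.

step_arm(
  deltas=[
    {"translation": [0,0,0.15],"rot": [0,0,0]},
    {"translation": [0,0,0.3],"rot": [0,0,0]},
    {"translation": [0,0,0.45],"rot": [0,0,0]},
    {"translation": [0,0,0.5],"rot": [0,0,0]},
    {"translation": [0,0,0.5],"rot": [0,0,0]},
  ],
)

```text
clock: 13.15
eef_pos: [472.8, -204.7, 296.3]
tcp_rot: [2.618, 0.0, 1.573]
contact_force: [-0.3, 0.5, -2.2]
opening: 0.127
```

```bash
python3 look.py l13
```

```text
TCP in deck [  1.28   0.89 185.5 ] h 1.5005346103275201 F [-0.3  0.5 -2.2] op 0.12720187113515719
roterr [-0.0003 -0.0002 -0.0001] 13.15
[336 272] [377 152]
```

step_arm(
  deltas=[
    {"translation": [0,0,0.05],"rot": [0,0,0]},
    {"translation": [0,0,0.1],"rot": [0,0,0]},
    {"translation": [0,0,0.1],"rot": [0,0,0]},
  ],
)

```text
clock: 13.68
eef_pos: [473.3, -204.8, 295.4]
tcp_rot: [2.618, 0.0, 1.573]
contact_force: [0.3, -0.4, -3.1]
opening: 0.129
```

step_arm(
  deltas=[
    {"translation": [0,0,0.05],"rot": [0,0,0]},
    {"translation": [0,0,0.1],"rot": [0,0,0]},
    {"translation": [0,0,0.1],"rot": [0,0,0]},
  ],
)

```text
clock: 14.05
eef_pos: [473.8, -204.8, 294.6]
tcp_rot: [2.618, 0.0, 1.573]
contact_force: [-0.4, -0.1, -2.9]
opening: 0.13
```

step_arm(
  deltas=[
    {"translation": [0,0,0.05],"rot": [0,0,0]},
    {"translation": [0,0,0.1],"rot": [0,0,0]},
    {"translation": [0,0,0.1],"rot": [0,0,0]},
  ],
)

```text
clock: 14.42
eef_pos: [474.0, -204.8, 294.3]
tcp_rot: [2.617, 0.0, 1.573]
contact_force: [-9.2, -0.1, 8.4]
opening: 0.128
```

step_arm(
  deltas=[
    {"translation": [0,0,0.05],"rot": [0,0,0]},
    {"translation": [0,0,0.05],"rot": [0,0,0]},
  ],
)

```text
clock: 14.68
eef_pos: [473.9, -204.8, 294.2]
tcp_rot: [2.617, 0.0, 1.574]
contact_force: [-16.3, 0.5, 15.2]
opening: 0.127
```

Contact at the expected depth, with the normal force rising. I unload slightly, then release.

step_arm(
  deltas=[
    {"translation": [0,0,-0.1],"rot": [0,0,0]},
    {"translation": [0,0,-0.1],"rot": [0,0,0]},
  ],
)

```text
clock: 14.92
eef_pos: [474.1, -204.8, 294.3]
tcp_rot: [2.617, 0.0, 1.573]
contact_force: [-5.5, -0.4, 3.9]
opening: 0.127
```

step_arm(
  deltas=[
    {"translation": [0,0,0],"rot": [0,0,0]},
    {"translation": [0,0,0],"rot": [0,0,0]},
    {"translation": [0,0,0],"rot": [0,0,0]},
    {"translation": [0,0,0],"rot": [0,0,0]},
  ],
  grip=120,
)

```text
clock: 15.42
eef_pos: [474.1, -204.8, 294.2]
tcp_rot: [2.618, 0.0, 1.573]
contact_force: [-0.1, -0.7, -0.1]
opening: 0.529
```

step_arm(
  deltas=[
    {"translation": [0,0,0],"rot": [0,0,0]},
    {"translation": [0,0,-1],"rot": [0,0,0]},
    {"translation": [0,0,-3],"rot": [0,0,0]},
    {"translation": [0,0,-6],"rot": [0,0,0]},
    {"translation": [0,0,-10],"rot": [0,0,0]},
    {"translation": [0,0,-10],"rot": [0,0,0]},
    {"translation": [0,0,-10],"rot": [0,0,0]},
  ],
)

```text
clock: 16.3
eef_pos: [423.8, -204.9, 380.9]
tcp_rot: [2.617, 0.001, 1.573]
contact_force: [-1.1, 0.5, -0.7]
opening: 0.526
```

```bash
python3 - <<'E'
from h import *
p,Rn,s=tool(); print(Rs.inv().apply(p-S),s["contact_force"],s["opening"],s["clock"])
f=grab("wrist","w14");grab("side","s14");
for g in ("s14",):
    im=cv2.imread(f"pics/{g}.png"); cv2.imwrite("pics/s14c.png",cv2.resize(im[190:345,245:385],None,fx=3.8,fy=3.8,interpolation=cv2.INTER_CUBIC))
E
```

```text
[  1.13450993   0.9197458  283.23550139] [-1.12262724  0.53378427 -0.65133604] 0.5261252703870108 16.3
```

View pics/w14.png

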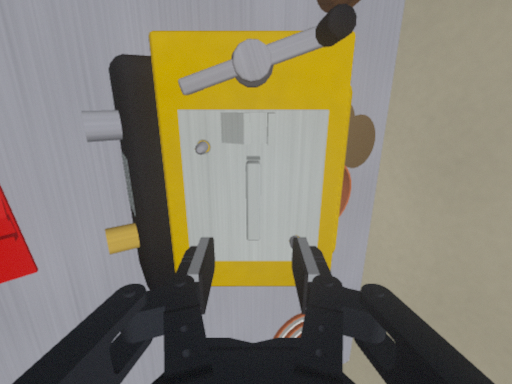

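View pics/s14c.png

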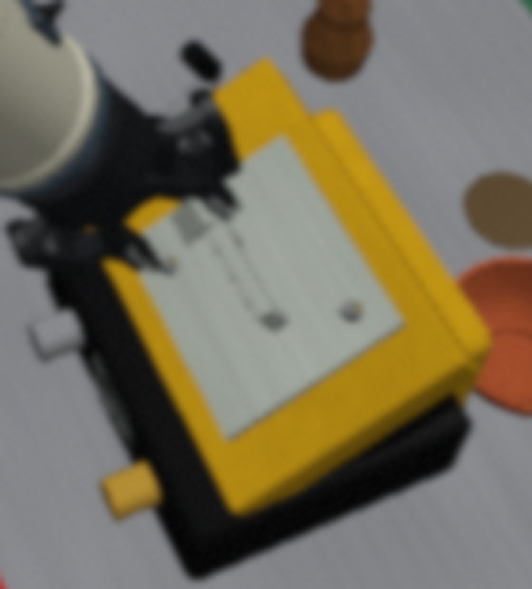

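The cover is seated, with both pins visible through its holes at (203,147) and (295,242). Now I measure the latch angle.

```bash
cat >> h.py <<'E'
O2=S+Rs.apply([1.2,0.9,-0.5])
def d2(v): return O2+Rs.apply(v)
def indeck(f,uv,z): return Rs.inv().apply(onplane(f,uv,d2([0,0,z]),Rs.apply([0,0,1]))-O2)
E
python3 - <<'E'
from h import *
f=grab("wrist")
crop(f,(270,50),80,"latch2",5)
print("pivot pred",proj(f,d2([0,110,36])))
for a in (.15,.25,.35): 
    k=[55*np.cos(a),110+55*np.sin(a)]
    print(a,[proj(f,d2(k+[z])).round(1) for z in (36,53,70)], "tongue", proj(f,d2([-50*np.cos(a),110-50*np.sin(a),36])).round(1))
E
```

```text
pivot pred [253.88112719  58.74910481]
0.15 [array([331.7,  45.7]), array([338.8,  41.1]), array([347.3,  35.6])] tongue [185.   70.3]
0.25 [array([330.8,  37. ]), array([337.9,  31.6]), array([346.5,  25.1])] tongue [187.   77.7]
0.35 [array([329.2,  28.4]), array([336.2,  22.1]), array([344.6,  14.6])] tongue [189.5  84.7]
```

View pics/latch2.png

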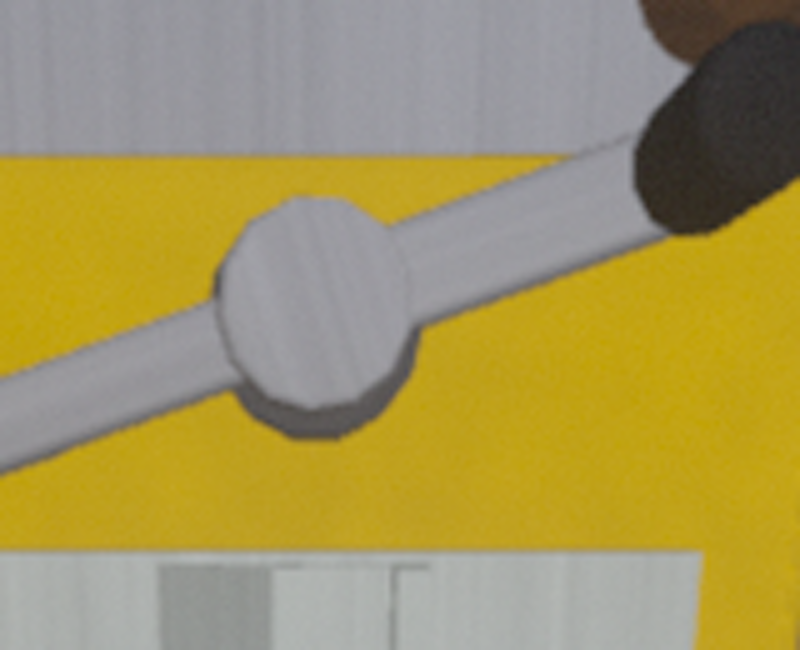

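```bash
cat >> h.py <<'E'
def latch_pose(th,z=219,r=55):
    return d2([r*np.cos(th),110+r*np.sin(th),z]), Rs*R.from_euler('z',th-np.pi/2)*FLIP
E
python3 - <<'E'
from h import *
p,Rn,s=tool(); print(s["qpos"].round(2))
for th,z in((.31,219+65),(.31,219)):
    pp,RR=latch_pose(th,z); print(pp); delta(pp,RR)
E
```

```text
[-0.55  0.05  2.14  0.52  0.56 -0.94]
[468.78387812 -77.97486073 407.30737514]
 t_cm [12.66, 5.28, -0.13] rot [-0.0015, 0.0001, 1.2606] rows>= 7.0
[501.28376674 -77.88977602 351.0157239 ]
 t_cm [12.66, 5.28, 6.37] rot [-0.0015, 0.0001, 1.2606] rows>= 7.0
```

step_arm(
  deltas=[
    {"translation": [1.6,0.7,-1],"rot": [0,0,0.17]},
    {"translation": [3.3,1.4,-1],"rot": [0,0,0.35]},
    {"translation": [5.1,2.1,-1],"rot": [0,0,0.53]},
    {"translation": [6.9,2.9,-1],"rot": [0,0,0.71]},
    {"translation": [8.7,3.6,-1],"rot": [0,0,0.88]},
    {"translation": [10.5,4.4,-0.5],"rot": [0,0,1.05]},
    {"translation": [12,5,-0.1],"rot": [0,0,1.2]},
    {"translation": [12.66,5.28,-0.1],"rot": [-0.0015,0,1.2606]},
  ],
  grip=165,
)

```text
clock: 17.45
eef_pos: [469.3, -77.2, 406.9]
tcp_rot: [2.969, -0.496, 0.354]
contact_force: [-0.3, -0.7, 0.2]
opening: 0.357
```

step_arm(
  deltas=[
    {"translation": [0,0,0],"rot": [0,0,0]},
    {"translation": [0,0,0],"rot": [0,0,0]},
  ],
)

```text
clock: 17.7
eef_pos: [468.9, -78.2, 407.4]
tcp_rot: [2.965, -0.496, 0.359]
contact_force: [-0.9, -0.8, 0.1]
opening: 0.355
```

```bash
python3 - <<'E'
from h import *
p,Rn,s=tool(); print(s["qpos"].round(2),s["opening"],s["contact_force"])
pp,RR=latch_pose(.31,219); delta(pp,RR)
f=grab("wrist","w15");grab("side","s15")
for z in (53,70): print(proj(f,d2([55*np.cos(.31),110+55*np.sin(.31),z])))
im=cv2.imread("pics/s15.png"); cv2.imwrite("pics/s15c.png",cv2.resize(im[160:315,235:385],None,fx=3.8,fy=3.8,interpolation=cv2.INTER_CUBIC))
E
```

```text
[-0.2   0.    2.12  0.21  0.52  0.9 ] 0.35481329397056927 [-0.9056085  -0.82191803  0.06647108]
 t_cm [-0.01, -0.03, 6.51] rot [0.0008, -0.0001, 0.0018] rows>= 2.0
[252.45964786 210.2811176 ]
[252.44817917 219.41682346]
```

View pics/w15.png

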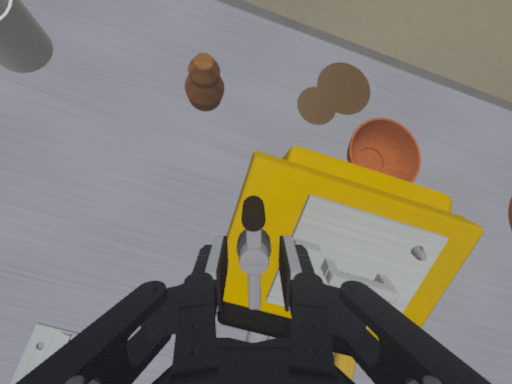

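View pics/s15c.png

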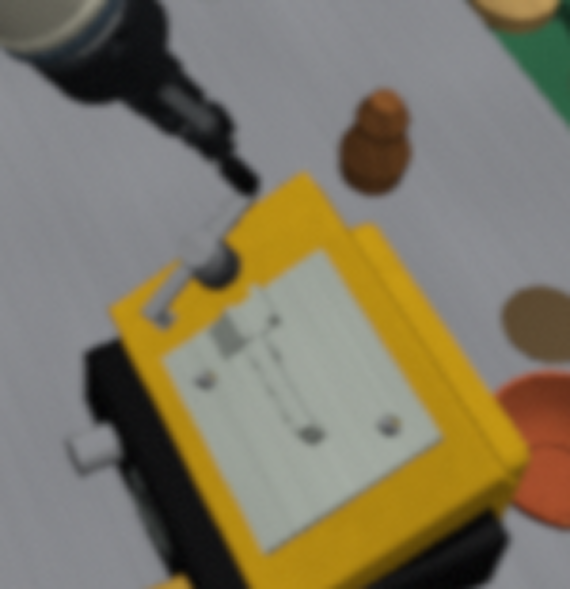

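The knob is at (253,213) against a prediction of (252,214), centred between the fingers and with the arm aligned. I lower around it.

step_arm(
  deltas=[
    {"translation": [0,0,1.5],"rot": [0,0,0.0018]},
    {"translation": [0,0,3],"rot": [0,0,0.0018]},
    {"translation": [0,0,4.5],"rot": [0,0,0.0018]},
    {"translation": [0,0,6],"rot": [0,0,0.0018]},
    {"translation": [0,0,6.5],"rot": [0,0,0.0018]},
    {"translation": [0,0,6.5],"rot": [0,0,0.0018]},
    {"translation": [0,0,6.5],"rot": [0,0,0.0018]},
  ],
)

```text
clock: 18.68
eef_pos: [501.5, -78.1, 352.1]
tcp_rot: [2.966, -0.498, 0.356]
contact_force: [-0.5, 0.6, -0.9]
opening: 0.352
```

```bash
python3 - <<'E'
from h import *
p,Rn,s=tool(); print(s["opening"],s["contact_force"])
pp,RR=latch_pose(.31,219); delta(pp,RR)
f=grab("wrist","w16");grab("side","s16")
im=cv2.imread("pics/s16.png"); cv2.imwrite("pics/s16c.png",cv2.resize(im[160:315,235:385],None,fx=3.8,fy=3.8,interpolation=cv2.INTER_CUBIC))
E
```

```text
0.35215632432834615 [-0.47075265  0.59225051 -0.86427612]
 t_cm [-0.06, -0.05, 0.08] rot [0.0017, -0.0016, -0.0014] rows>= 1.0
```

View pics/w16.png

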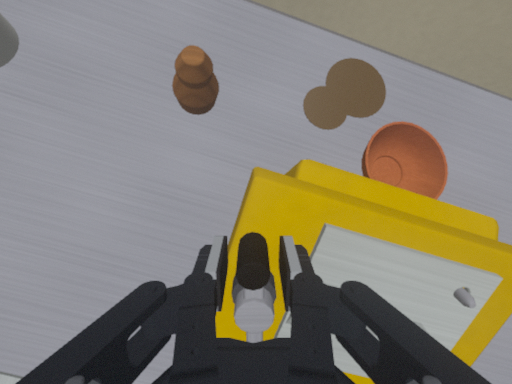

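View pics/s16c.png

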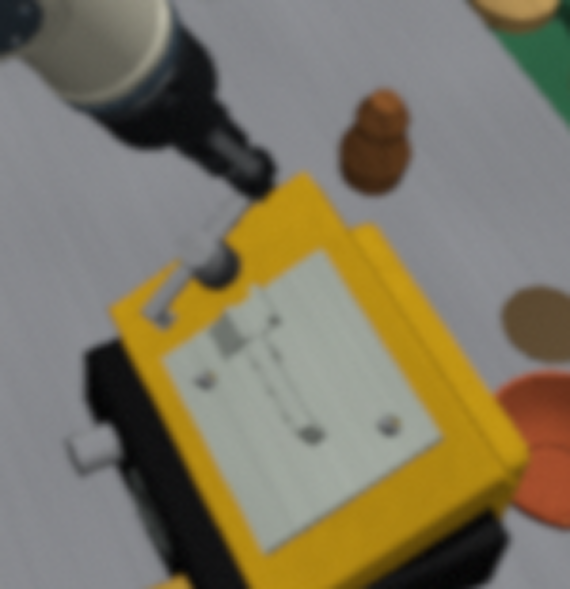

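The knob stands between the pads. I turn along the arc, first half.

step_arm(
  deltas=[
    {"translation": [-0.03,-0.55,0],"rot": [0,0,-0.1]},
    {"translation": [-0.11,-1.09,0],"rot": [0,0,-0.2]},
    {"translation": [-0.25,-1.63,0],"rot": [0,0,-0.3]},
    {"translation": [-0.43,-2.14,0],"rot": [0,0,-0.4]},
    {"translation": [-0.67,-2.64,0],"rot": [0,0,-0.5]},
    {"translation": [-0.96,-3.11,0],"rot": [0,0,-0.6]},
    {"translation": [-1.29,-3.54,0],"rot": [0,0,-0.7]},
    {"translation": [-1.67,-3.95,0],"rot": [0,0,-0.8]},
  ],
)

```text
clock: 19.77
eef_pos: [477.3, -45.6, 338.4]
tcp_rot: [2.661, -0.224, 1.169]
contact_force: [-0.1, -0.6, 0.3]
opening: 0.357
```

```bash
python3 - <<'E'
from h import *
p,Rn,s=tool(); print(s["opening"],s["contact_force"],s["qpos"].round(2))
pp,RR=latch_pose(1.11,219); delta(pp,RR)
f=grab("wrist","w17");grab("side","s17")
im=cv2.imread("pics/s17.png"); cv2.imwrite("pics/s17c.png",cv2.resize(im[160:315,235:385],None,fx=3.8,fy=3.8,interpolation=cv2.INTER_CUBIC))
E
```

```text
0.35720199442651357 [-0.08670219 -0.63121626  0.29972693] [-0.12  0.12  2.19  0.19  0.32  0.17]
 t_cm [-0.03, -0.09, 0.1] rot [0.0033, -0.0002, 0.0018] rows>= 1.0
```

View pics/w17.png

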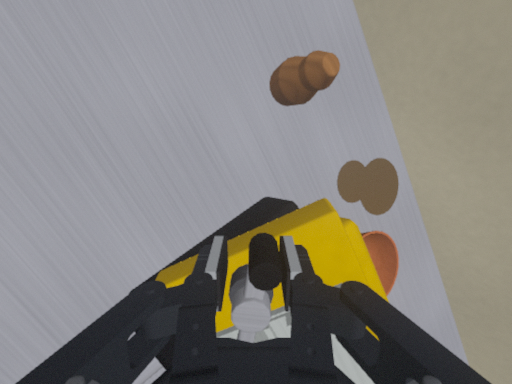

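View pics/s17c.png

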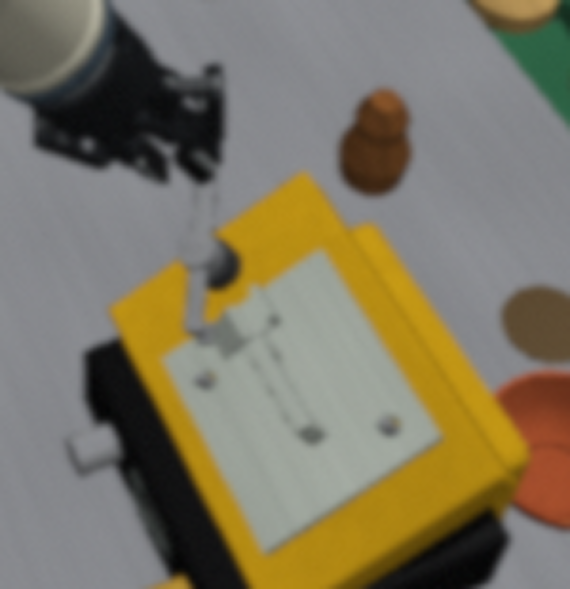

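The latch followed to about 1.0, with the tongue at the ramp foot. Second half.

step_arm(
  deltas=[
    {"translation": [-0.02,-0.44,0.05],"rot": [0,0,-0.08]},
    {"translation": [-0.07,-0.88,0.05],"rot": [0,0,-0.16]},
    {"translation": [-0.16,-1.31,0.05],"rot": [0,0,-0.24]},
    {"translation": [-0.28,-1.73,0.05],"rot": [0,0,-0.32]},
    {"translation": [-0.43,-2.14,0.05],"rot": [0,0,-0.4]},
    {"translation": [-0.62,-2.54,0.05],"rot": [0,0,-0.48]},
    {"translation": [-0.84,-2.92,0.05],"rot": [0,0,-0.56]},
    {"translation": [-1.09,-3.28,0.05],"rot": [0,0,-0.64]},
  ],
)

```text
clock: 20.88
eef_pos: [453.2, -41.2, 325.6]
tcp_rot: [2.606, 0.095, 1.724]
contact_force: [8.7, 5.1, 15.1]
opening: 0.353
```

step_arm(
  deltas=[
    {"translation": [0,0,0],"rot": [0,0,0]},
    {"translation": [0,0,0],"rot": [0,0,0]},
  ],
)

```text
clock: 21.12
eef_pos: [450.6, -41.1, 323.2]
tcp_rot: [2.614, 0.091, 1.724]
contact_force: [1.4, 0.9, 4.3]
opening: 0.353
```

```bash
python3 - <<'E'
from h import *
p,Rn,s=tool(); print(s["opening"],s["contact_force"],s["qpos"].round(2))
pp,RR=latch_pose(1.75,219); delta(pp,RR)
f=grab("wrist","w18");grab("side","s18")
im=cv2.imread("pics/s18.png"); cv2.imwrite("pics/s18c.png",cv2.resize(im[160:315,235:385],None,fx=3.8,fy=3.8,interpolation=cv2.INTER_CUBIC))
E
```

```text
0.3528556301419125 [1.44144037 0.87505737 4.34054927] [-0.12  0.1   2.25  0.23  0.26 -0.5 ]
 t_cm [0.11, -0.43, 0.11] rot [0.01, 0.004, -0.0038] rows>= 1.0
```

View pics/w18.png

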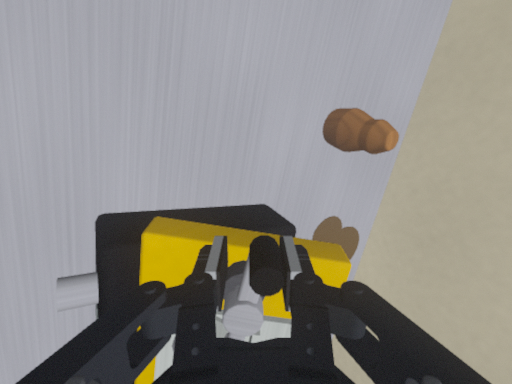

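View pics/s18c.png

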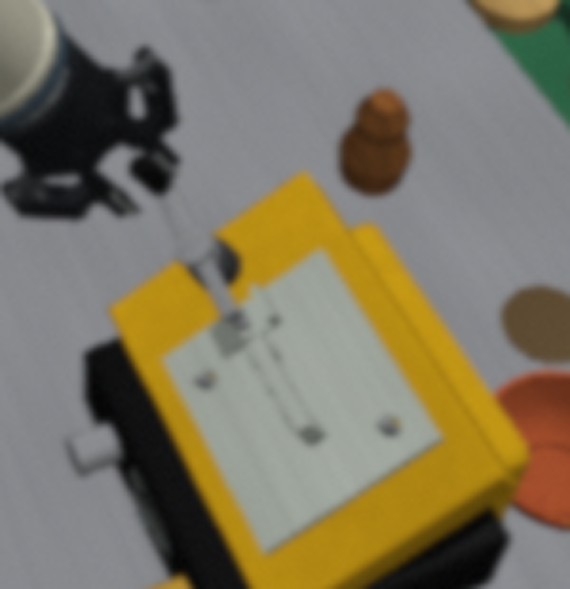

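The tool lagged under load and the roller looks close to the crest. I let it settle and check.

step_arm(
  deltas=[
    {"translation": [0,0,0],"rot": [0,0,0]},
    {"translation": [0,0,0],"rot": [0,0,0]},
    {"translation": [0,0,0],"rot": [0,0,0]},
  ],
)

```text
clock: 21.6
eef_pos: [447.7, -40.9, 319.9]
tcp_rot: [2.624, 0.089, 1.727]
contact_force: [0.5, -0.8, 0.0]
opening: 0.352
```

```bash
python3 - <<'E'
from h import *
p,Rn,s=tool(); print(s["opening"],s["contact_force"],s["qvel"].round(3))
pp,RR=latch_pose(1.75,219); delta(pp,RR)
print(Rs.inv().apply(p-O2))
ft=grab("top","t19"); fs=grab("side")
for a in (1.4,1.5,1.6,1.7):
    print(a,"top tongue tip",proj(ft,d2([-50*np.cos(a),110-50*np.sin(a),30])).round(1),"knob",proj(ft,d2([55*np.cos(a),110+55*np.sin(a),53])).round(1),"side tongue",proj(fs,d2([-50*np.cos(a),110-50*np.sin(a),30])).round(1))
crop(ft,(330,160),45,"t19c",7)
E
```

```text
0.35187543488129785 [ 0.54139211 -0.81845411  0.00654222] [ 0.001  0.001 -0.003 -0.001 -0.001 -0.002]
 t_cm [0.02, -0.03, -0.02] rot [0.0005, 0.0011, -0.0019] rows>= 1.0
[ -9.50327307 163.93917789 218.78914081]
1.4 top tongue tip [330.4 173.8] knob [288.8 169.9] side tongue [293.1 243.3]
1.5 top tongue tip [330.7 171.9] knob [288.4 172.1] side tongue [294.8 242.3]
1.6 top tongue tip [330.9 169.9] knob [288.3 174.2] side tongue [296.5 241.2]
1.7 top tongue tip [330.9 168. ] knob [288.5 176.4] side tongue [298.1 239.9]
```

View pics/t19c.png

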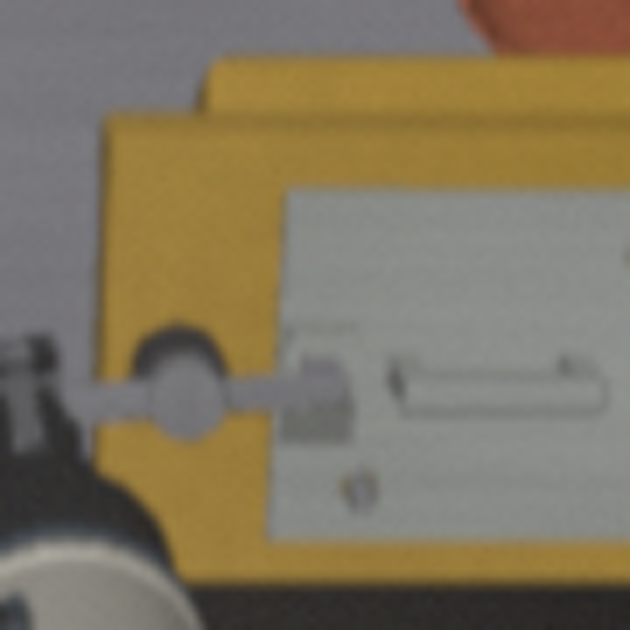

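```bash
python3 - <<'E'
from h import *
f=grab("wrist"); fs=grab("side")
c=cv2.cvtColor(f["image"],cv2.COLOR_RGB2BGR)[210:350,180:340]; c=cv2.resize(c,None,fx=3,fy=3,interpolation=cv2.INTER_CUBIC)
q=proj(fs,d2([0,75,20])).astype(int); print(q)
d=cv2.cvtColor(fs["image"],cv2.COLOR_RGB2BGR)[q[1]-27:q[1]+28,q[0]-20:q[0]+20]; d=cv2.resize(d,(305,420),interpolation=cv2.INTER_CUBIC)
cv2.imwrite("pics/l20.png",np.hstack([c,d]))
print("pivot wrist",proj(f,d2([0,110,36])),proj(f,d2([0,110,46])))
for a in(1.4,1.5,1.6,1.7):
  for L in(0,6): print(a,L,"knob base/top wrist",proj(f,d2([55*np.cos(a),110+55*np.sin(a),36+L])).round(1),proj(f,d2([55*np.cos(a),110+55*np.sin(a),70+L])).round(1))
E
```

```text
[294 238]
pivot wrist [252.51161424 311.30624439] [252.49128596 322.62210924]
1.4 0 knob base/top wrist [282.5 244.8] [289.3 278.9]
1.4 6 knob base/top wrist [283.5 249.9] [290.8 286.7]
1.5 0 knob base/top wrist [274.2 242.5] [279.  276.3]
1.5 6 knob base/top wrist [274.9 247.5] [280.2 283.9]
1.6 0 knob base/top wrist [265.5 241. ] [268.4 274.5]
1.6 6 knob base/top wrist [265.9 245.9] [269.1 282. ]
1.7 0 knob base/top wrist [256.7 240.2] [257.6 273.6]
1.7 6 knob base/top wrist [256.8 245.2] [257.8 281.1]
```

View pics/l20.png

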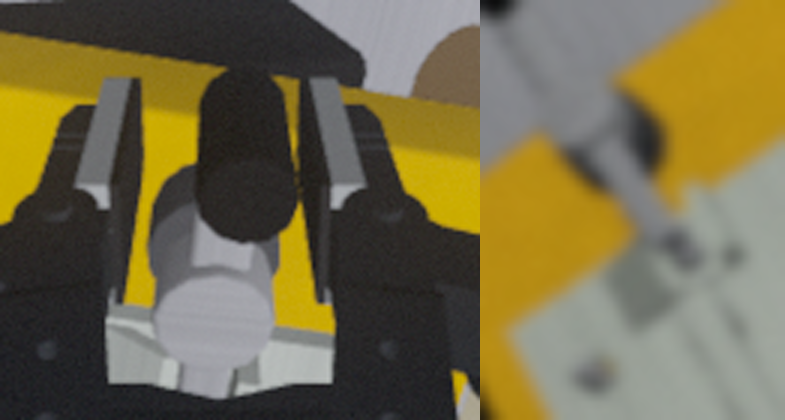

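The knob top is at about (262,275). That matches an angle of about 1.66 rad with a lift under 1 mm, so it is in the notch. I back the pushing finger off and withdraw along the deck normal.

step_arm(
  deltas=[
    {"translation": [0,0.3,0],"rot": [0,0,0]},
    {"translation": [0,0.3,0],"rot": [0,0,0]},
    {"translation": [0,0.3,-1.5],"rot": [0,0,0]},
    {"translation": [0,0.3,-3.5],"rot": [0,0,0]},
    {"translation": [0,0.3,-6],"rot": [0,0,0]},
    {"translation": [0,0.3,-9],"rot": [0,0,0]},
    {"translation": [-3,0.3,-11],"rot": [0,0,0]},
    {"translation": [-6,0.3,-12],"rot": [0,0,0]},
  ],
)

```text
clock: 22.8
eef_pos: [398.7, -99.6, 433.0]
tcp_rot: [2.621, 0.091, 1.728]
contact_force: [0.6, -0.4, -0.2]
opening: 0.352
```

step_arm(
  deltas=[
    {"translation": [-3,0,0],"rot": [0,0,0]},
    {"translation": [-4,0,0],"rot": [0,0,0]},
    {"translation": [-4,0,0],"rot": [0,0,0]},
    {"translation": [-4,0,0],"rot": [0,0,0]},
  ],
)

```text
clock: 23.3
eef_pos: [405.4, -137.9, 434.1]
tcp_rot: [2.624, 0.089, 1.728]
contact_force: [-0.6, 0.5, 0.0]
opening: 0.351
```

```bash
python3 - <<'E'
from h import *
p,Rn,s=tool(); print(s["contact_force"],s["qvel"].round(3),s["clock"])
f=grab("wrist","w21"); ft=grab("top","t21");fs=grab("side","s21")
print(Rs.inv().apply(p-O2))
print("pivot",proj(f,d2([0,110,36])))
for a in(1.4,1.5,1.6,1.7):
  for L in(0,6): print(a,L,"knob base/top",proj(f,d2([55*np.cos(a),110+55*np.sin(a),36+L])).round(1),proj(f,d2([55*np.cos(a),110+55*np.sin(a),70+L])).round(1),"tongue",proj(f,d2([-50*np.cos(a),110-50*np.sin(a),30+L])).round(1))
for q in([42,-52,18],[-45,43,18]): print("pin",proj(f,d2(q)).round(1))
E
```

```text
[-0.63028532  0.45465714  0.02069064] [ 0.007  0.001 -0.001  0.002 -0.003 -0.006] 23.3
[ 10.79657462  66.97866609 338.97623259]
pivot [249.89283245 139.75000222]
1.4 0 knob base/top [270.2  83. ] [272.7  81.1] tongue [233.9 183.8]
1.4 6 knob base/top [270.6  82.7] [273.2  80.7] tongue [233.6 185.5]
1.5 0 knob base/top [264.5  81.1] [266.1  78.9] tongue [238.5 185.1]
1.5 6 knob base/top [264.7  80.7] [266.5  78.5] tongue [238.2 186.9]
1.6 0 knob base/top [258.6  79.8] [259.4  77.5] tongue [243.1 186. ]
1.6 6 knob base/top [258.7  79.4] [259.5  77. ] tongue [242.9 187.8]
1.7 0 knob base/top [252.6  79.2] [252.5  76.7] tongue [247.8 186.4]
1.7 6 knob base/top [252.6  78.8] [252.5  76.2] tongue [247.7 188.2]
pin [260.8 273.2]
pin [199.6 190. ]
```

View pics/w21.png

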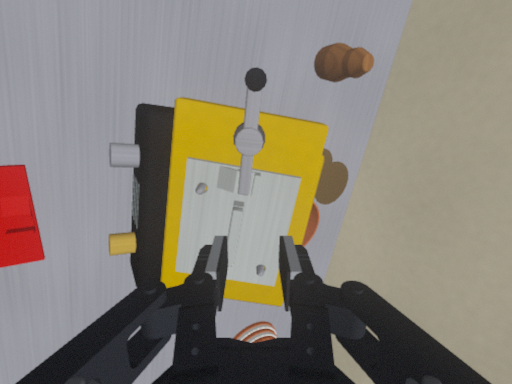

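View pics/s21.png

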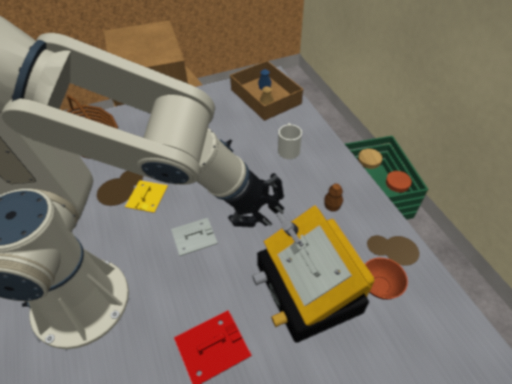

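The knob is at (256,79) with the hub at (249,139), which gives about 1.65 rad, inside the notch range. Pins show through both holes, the souvenirs look unmoved and the gripper is clear. I hand in.

```bash
python3 -c "
from rig import ticket
print(ticket.sign_off())"
```

```text
the job is handed in; nothing more can be done
None
```

The larger grey cover is back on the deck over both pins with its strike on the latch side, and the latch is turned into the notch. I handed the job in just after 23.3 s with the gripper clear of everything; the sign-off gives no verdict.

- **Cover:** It went on with almost no side force, and contact built up only at the expected seated depth. Pictures after release show both pins through their holes.
- **Latch:** The last wrist view puts the handle at about 1.65 rad, inside the 1.58–1.72 notch range. The lift I estimated with the fingers still around the knob was under 1 mm. I did not check the drop into the notch in a close-up afterwards.
- **Souvenirs:** The figurine and mug look unmoved in the final side view, and the bowl is where it was; I did not measure them.

**Disagreements:** The fixed cameras and the wrist camera differed by about 2 mm in x. My computed seat position was also 1–1.5 mm off. I corrected that by centring pin1 in its hole through the wrist camera before lowering. On the ramp the arm briefly lagged under about 18 N, then settled at its target with no force left.

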